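# Draw the bolt of the bench locker with the reach hook

### The arm

A 6-joint arm with a two-finger parallel gripper is mounted at the origin on a cart in front of the work surface, level with it; the furniture and walls round the work are solid. World frame = base frame: x ahead of the robot, y to its left, z up, the work surface at z = 0. Lengths are in m, angles in rad, forces in N, time in s.
With the tool pointing down it reaches from about 0.375 to 0.9 m from the base axis. Payload 3.1 kg.
Tool frame: the origin (TCP) lies midway between the tips of the shut fingers; the grasp point (between the pads) lies manip.grip_depth behind it (manip.grip_depth is the distance from the TCP to the grasp point, in m); z points along the fingers, y is the direction in which the jaws open and shut (so a half turn about z gives the same grasp; the last joint's range is limited). The gripper opens to 85 mm and grips with 20 to 120 N. Pads are 22 mm wide; open, the fingers measure 114 mm over their backs; the gripper's body (76 mm by 85 mm) begins 54 mm behind the grasp point. The pads swing forward as they close: fully open they stand 13 mm farther back than shut.
Start: joints at [1.133, 0.527, 1.433, -0, 1.181, -0.178], TCP at [0.16, 0.604, 0.231] pointing down, gripper open.
Joint ranges: [-3.08, 3.08], [-0.75, 2.2], [0.22, 2.44], [-1.43, 4.57], [0, 2.65], [-2.85, 2.85]. Speed limits (rad/s): [2.79, 2.79, 3.14, 3.14, 3.14, 3.14].

### API

Orientations are given as a unit quaternion [x, y, z, w].
In Python, from station import manip, vision gives the robot as it stands.
- The arm moves only by the shell command python3 -m crank 'ROWS' [FORCE]. ROWS is JSON, a list of rows, each an object with "grip": the closure, from 0 (fully open) to 1 (shut); "offset": the shift along the tool's x, y, z in mm, a list of three; "angular": the turn, a rotation vector about the tool's x, y, z in degrees, a list of three. A call has 1 to 10 rows; each row is the pose to reach, as a shift and turn from the pose commanded when the call began, along the tool's axes at that moment; what a row does not reach only later rows make up. A row lasts 1/10 s, in which the tool goes at most 50 mm and 8.59 degrees, less where a joint would pass 70% of its speed; a pose out of reach is approached as far as the arm can. A call with a gripper value outside its range is refused whole. The fingers move at their own pace and stop on an object; FORCE is the grip in N (left out, the last holds). Time passes only in rows, so rows that repeat a pose let the fingers close. It gives the time, the measured TCP pose, the force and the opening at its end, in the units of the state.
- manip.sense(): the state, without advancing time (a new reading comes with each control period).
- vision.snapshot(name): name is "scene" or "top" or "wrist"; returns a dict with "pixels" (384x512x3 uint8, red, green, blue), "intrinsics" (3x3 intrinsics, pixels), "R" (3x3) and "t" (3): a world point X has camera coordinates R X + t. Camera axes: x right, y down, z forward; pixel columns grow to the right and rows downward; lengths in m; the calibration is good to about 2 mm. A picture is of the moment at which its call begins. There is no depth.
- manip.sign_off(): hands the job in, once; it reports no verdict.
The state is a dict: "t": time; "q": joint angles; "qd": joint speeds; "tau": joint torques, N m; "tcp_pos": TCP position; "tool_rot": TCP orientation; "force": force on the tool from outside, world axes, zero at the start; "ft_torque": the same for the moment, N m; "finger_gap": opening from 0.0 (shut) to 1.0 (fully open).
Only numpy, scipy, OpenCV 4.12 (cv2) and the standard library are available. Lean on these libraries where they do the work, as an engineer would, in place of code of your own. Each camera call takes 0.05 s, during which the arm holds its last target.

### The job

The green steel locker at the back of the bench is bolted and too far away for the hand, so work it with the telescopic reach hook, and keep the hand itself off the locker. With the hook lift the bolt's knob out of its notch, draw the bolt all the way to the left and let the knob drop into the far notch, then pull the door open by half a right angle or more and lay the hook down flat on the bench. Be gentle: feel for contact rather than force the locker or its fittings, and leave the other things on the bench where they are.

Things in the scene. Friction and masses are not known exactly. Their poses are not given: they have to be found in the camera images.
- reach_hook: telescopic reach hook, loose on the bench: wooden grip 110 (x) x 22 (y) x 28 mm, then an 11 mm tube to a black collar at x = 130, and out of that a 6 mm rod with a red hooked end, all along +x with the middle line 14 mm up. Origin under the middle of the grip, z up. 170 g; it balances about 30 mm ahead of the origin; take it across the 22 mm at x = 0 to 40 mm
- hook_collar (a point): mouth of the tube, (130, 0, 14) mm in the hook's frame. The hooked end: a leg bends level to -y (28 mm from the rod's to the tip's middle line), then the tip points up, its end 25 mm above the leg's middle. All 6 mm wire; the tip stands 3 mm ahead of the leg's root and springs back 1.5 mm at 2 N. The leg's middle is at x = 185 to 255 mm, not measured: look or feel. It slips in only above 40 N
- locker: green steel locker fixed on the bench, 220 mm wide (y), 142 deep, 260 high on 20 mm feet; origin on the bench under the middle of its front. The door face is the plane x = 0 and looks along -x, roughly at the robot. Hinge line at (0, 107) mm on the left, door's right edge at y = -80, bolt and handle on the right half; the door is bare and flat at y = -20 to 95, z = 130 to 240 mm
- knob_pivot (a point): point on the bolt's axis where the knob is attached; travels with the bolt. The barrel bolt lies level along the locker's y, 14 mm off the door face, 95 mm above the bench, and shoots right into a staple on the frame. The knob is a 9 mm pin, 44 mm from this axis to its ball's centre, standing toward the robot; the fixed fittings reach out only 12 mm before the axis
- knob_end (a point): centre of the 16 mm ball at the end of the knob
- bolt (a joint): travel of the bolt in m: 0 shot (locked), grows as it is drawn left (locker's +y), stop at 0.035. Sliding friction 2.5 N. Between the ends a ledge under the slot holds the knob up: raise the knob to slide; it sinks into the far notch only from 0.032 on
- knob (a joint): angle of the knob about the bolt's axis in rad: 0 sunk in a notch (40 degrees below level, toward the robot), 0.70 level, stop at 0.75. It passes the ledge when above about 0.55; falls back under its own weight (50 g) when let go
- door (a joint): door angle in rad: 0 shut, grows as the door's right edge swings toward the robot about the hinge; stop at 1.75. Stays where it is left (friction 0.06 N m). The shut door lies on a rubber seal and gives about 4 mm when its middle is pushed with 10 N; it is a light sheet (350 g)
- door_handle (a point): middle of the upright grip of the door's steel pull handle; turns with the door. The grip is a 9 mm bar, 66 mm long, upright, standing 36 mm (bar's middle) off the door face; 193 mm above the bench at its middle.
- tweezers: steel tweezers lying on the bench, 132 x 14 x 8 mm, a bystander; origin under its middle, long along its y
- marker: red and black marker pen lying on the bench, 138 mm long, 18 mm thick, a bystander; origin under its middle, long along its y
- awl: awl with a wooden handle lying on the bench, 135 mm long, 27 mm thick, a bystander; origin under its middle, long along its y
- tape: roll of cream tape lying flat, 87 mm across, 19 mm high, a bystander; origin under its middle
- thread_cone: brown cone of thread standing on the bench, 54 mm across, 85 mm high, a bystander; origin under its middle
- rivet_tin: small red tin, 42 x 60 x 34 mm, a bystander; origin under its middle

How it is judged:
By the outcome, as a careful person would: the job done as asked, in the order asked, and still so for the second after the job is handed in, with the robot touching nothing.
It also fails if it takes over 72 s, if anything falls off the work surface, if the arm or the gripper's body presses on something with over 40 N, if the wrist force passes 120 N, or if a joint passes its speed limit or range.

## Working session

There is one attempt and no reset: what is moved stays moved. The work goes in short steps, Python scripts to look and compute and a shell command to move; the robot and the scene stay as the last step left them, time stands still between calls to the robot, and variables do not carry over. Pictures are saved under pics/ and viewed, and the job is handed in when it is done.

```bash
ls -la; mkdir -p pics; python3 - <<'E'
from station import manip, vision
import cv2
s=manip.sense(); print(s); print(manip.grip_depth)
for n in ["scene","top","wrist"]:
    d=vision.snapshot(n); cv2.imwrite(f"pics/{n}0.png",d["pixels"][:,:,::-1]); print(n,d["intrinsics"],d["R"],d["t"])
E
```

```text
total 12
drwxr-xr-x  3 agent agent 4096 Dec  6 12:15 .
drwxr-xr-x 23 root  root  4096 Dec  6 12:15 ..
drwxr-xr-x  2 agent agent 4096 Dec  6 12:15 pics
{'t': 0.0, 'q': array([ 1.13347364e+00,  5.28465797e-01,  1.43387409e+00, -4.97442045e-07,
        1.18141438e+00, -1.78486440e-01]), 'qd': array([ 0.00162197,  0.00036063, -0.00106304, -0.00018563,  0.00020408,
        0.00029724]), 'tau': array([ 5.10719565e-04, -4.42349374e+01, -1.78026938e+01, -3.11799758e-04,
        8.32880556e-03, -1.52865283e-05]), 'tcp_pos': array([0.15963237, 0.60354096, 0.23034282]), 'tool_rot': array([ 1.29056985e-01,  9.91636590e-01, -1.03004910e-03, -3.27333423e-04]), 'force': array([ 0.01255002, -0.08256848,  0.51685255]), 'ft_torque': array([-0.04378646, -0.01083541, -0.01206242]), 'finger_gap': 0.9974546696443096}
0.0187
scene [[489.55014172   0.         253.17252804]
 [  0.         489.55014172 183.22102288]
 [  0.           0.           1.        ]] [[ 0.71698675 -0.69706535  0.00546857]
 [-0.43058289 -0.44903064 -0.78292391]
 [ 0.54820469  0.5589914  -0.62209343]] [-0.25457545  0.47962524  0.84835229]
top [[496.71263237   0.         252.94161926]
 [  0.         496.71263237 191.0288862 ]
 [  0.           0.           1.        ]] [[-0.00276943 -0.99995535  0.00903435]
 [-0.9841183   0.00112181 -0.17751034]
 [ 0.17749228 -0.00938247 -0.98407747]] [0.24929163 0.6308196  1.33506116]
wrist [[284.64358786   0.         254.52192706]
 [  0.         284.64358786 191.79206083]
 [  0.           0.           1.        ]] [[ 0.25452792  0.96706313 -0.00210824]
 [ 0.92087088 -0.24170339  0.30590243]
 [ 0.2953174  -0.07980212 -0.95206053]] [-0.62385216 -0.04056611  0.38118009]
```

View pics/scene0.png

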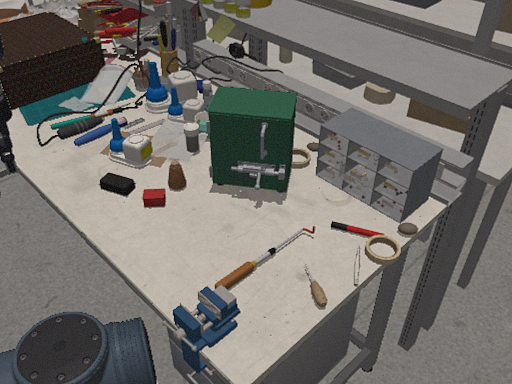

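View pics/top0.png

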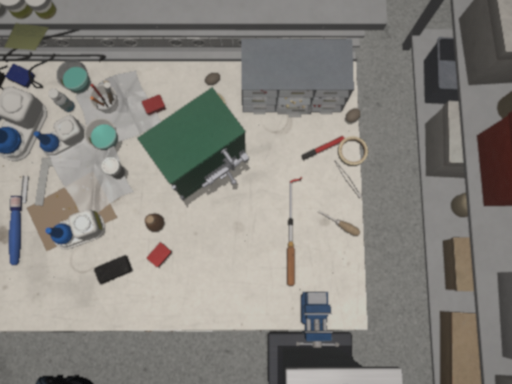

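View pics/wrist0.png

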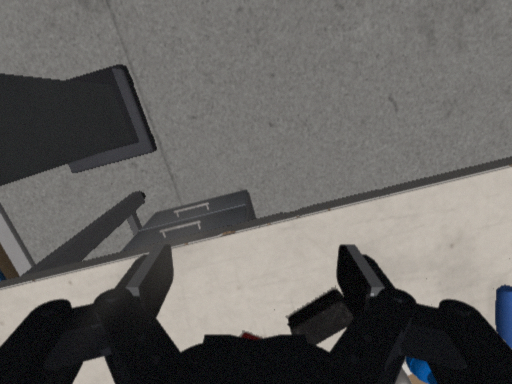

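```bash
cat > h.py <<'E'
import numpy as np, cv2
from station import manip, vision
from scipy.spatial.transform import Rotation as Ro
def snap(n,name=None):
    d=vision.snapshot(n)
    if name: cv2.imwrite(f"pics/{name}.png",d["pixels"][:,:,::-1])
    return d
def ray(d,u,v):
    K=np.array(d["intrinsics"]);R=np.array(d["R"]);t=np.array(d["t"])
    return -R.T@t, R.T@np.linalg.solve(K,[u,v,1.])
def onz(d,u,v,z):
    o,r=ray(d,u,v); return o+r*(z-o[2])/r[2]
def tri(d1,p1,d2,p2):
    o1,r1=ray(d1,*p1);o2,r2=ray(d2,*p2)
    A=np.c_[r1,-r2];s=np.linalg.lstsq(A,o2-o1,rcond=None)[0]
    a=o1+s[0]*r1;b=o2+s[1]*r2
    return (a+b)/2,np.linalg.norm(a-b)
def proj(d,X):
    c=np.array(d["R"])@np.array(X)+np.array(d["t"]);p=np.array(d["intrinsics"])@c;return p[:2]/p[2]
def crop(d,name,x0,y0,x1,y1,s):
    im=d["pixels"][y0:y1,x0:x1,::-1]; im=cv2.resize(im,None,fx=s,fy=s,interpolation=cv2.INTER_CUBIC)
    cv2.imwrite(f"pics/{name}.png",im)
E
python3 - <<'E'
from h import *
d=snap("top"); crop(d,"topA",130,80,370,300,3)
e=snap("scene"); crop(e,"scA",190,70,450,310,3)
import pickle; pickle.dump((d,e),open("de.pkl","wb"))
hsv=cv2.cvtColor(d["pixels"],cv2.COLOR_RGB2HSV)
m=cv2.inRange(hsv,(5,90,50),(20,255,220)); m[:, :270]=0;m[:,310:]=0
n,l,st,c=cv2.connectedComponentsWithStats(m)
for i in range(1,n):
    if st[i,4]>30: print("grip",st[i],c[i]); ys,xs=np.where(l==i); print(cv2.minAreaRect(np.c_[xs,ys].astype(np.float32)))
m=cv2.inRange(hsv,(40,90,20),(90,255,200))
n,l,st,c=cv2.connectedComponentsWithStats(m)
for i in range(1,n):
    if st[i,4]>1000: print("green",st[i],c[i]); ys,xs=np.where(l==i); print(cv2.approxPolyDP(cv2.convexHull(np.c_[xs,ys]),4,True)[:,0])
E
```

```text
grip [288 242   6  43 244] [290.48360656 263.90983607]
((290.5, 263.0), (42.0, 5.0), 90.0)
green [ 169  118   59   50 1423] [196.75193254 142.37385805]
[[227 139]
 [188 167]
 [174 157]
 [169 143]
 [180 126]
 [203 118]
 [219 123]]
```

View pics/topA.png

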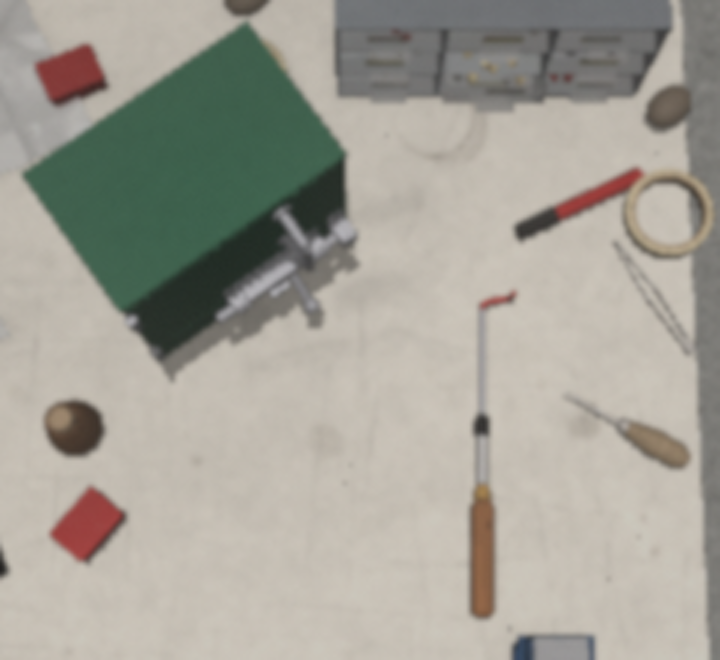

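View pics/scA.png

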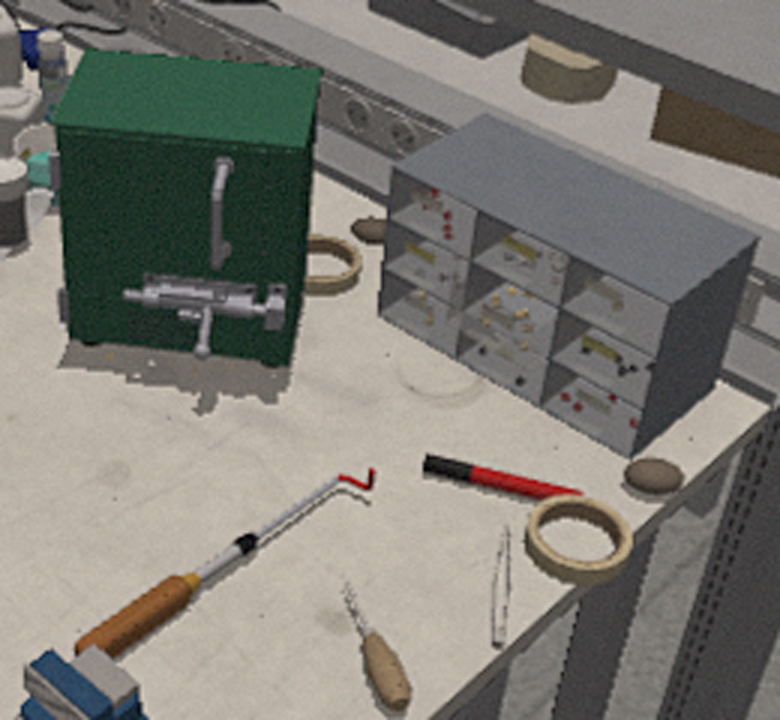

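```bash
python3 - <<'E'
from h import *
import pickle; d,e=pickle.load(open("de.pkl","rb"))
T=lambda u,v:(130+u/3-.33,80+v/3-.33); S=lambda u,v:(190+u/3-.33,70+v/3-.33)
np.set_printoptions(precision=4,suppress=True)
for n,p,z in [("gripback",(482,617),.014),("gripfront",(482,497),.014),("collar",(482,417),.014),("collarb",(482,434),.014),("root",(481,304),.014),("tip",(514,293),.03)]:
    print(n,onz(d,*T(*p),z))
for n,p,z in [("gripback",(85,645),.014),("collar",(256,538),.014),("root",(340,477),.014)]:
    print("sc",n,onz(e,*S(*p),z))
for z in (.26,.28):
  P=[onz(d,*T(*p),z) for p in [(24,174),(249,22),(345,155),(125,308)]]
  print(z,P,[np.linalg.norm(P[i]-P[i-1]) for i in range(4)])
  P=[onz(e,*S(*p),z) for p in [(57,122),(95,50),(320,70),(308,148)]]
  print(z,P,[np.linalg.norm(P[i]-P[i-1]) for i in range(4)])
for n,a,b in [("ball",(316,316),(203,350)),("handletop",(283,212),(225,165)),("boltleftend",(222,316),(128,294)),("tip",(514,295),(373,471)),("TLfront",(125,308),(57,122)),("TRfront",(345,155),(312,146)),("TLback",(24,174),(95,50)),("TRback",(249,22),(320,70))]:
    print(n,tri(d,T(*a),e,S(*b)))
for n,p,z in [("thread",(74,428),.04),("redtin",(88,524),.034),("awl tip",(567,396),.005),("awl end",(688,460),.013),("markerL",(517,234),.009),("vise",(515,640),.0)]: print(n,onz(d,*T(*p),z))
E
```

```text
gripback [0.3713 0.1441 0.014 ]
gripfront [0.4825 0.1423 0.014 ]
collar [0.5584 0.141  0.014 ]
collarb [0.5421 0.1413 0.014 ]
root [0.6681 0.1402 0.014 ]
tip [0.6756 0.1099 0.03  ]
sc gripback [0.3864 0.1494 0.014 ]
sc collar [0.5638 0.1365 0.014 ]
sc root [0.6696 0.1363 0.014 ]
0.26 [array([0.726 , 0.5289, 0.26  ]), array([0.8558, 0.3488, 0.26  ]), array([0.742 , 0.2697, 0.26  ]), array([0.6157, 0.4445, 0.26  ])] [np.float64(0.13889649743848723), np.float64(0.22191284538316444), np.float64(0.13861638491783165), np.float64(0.2156578766577417)]
0.26 [array([0.621 , 0.4417, 0.26  ]), array([0.7331, 0.5195, 0.26  ]), array([0.8569, 0.3474, 0.26  ]), array([0.7464, 0.262 , 0.26  ])] [np.float64(0.21914807257243635), np.float64(0.13649485003504042), np.float64(0.21203642187123928), np.float64(0.1396732247482544)]
0.28 [array([0.7202, 0.5243, 0.28  ]), array([0.8477, 0.3473, 0.28  ]), array([0.7358, 0.2696, 0.28  ]), array([0.6117, 0.4414, 0.28  ])] [np.float64(0.13650899240253692), np.float64(0.21809836448792802), np.float64(0.13623369476250122), np.float64(0.21195091301173086)]
0.28 [arr
[... 348 characters left out ...]
ay([0.7024, 0.3195, 0.2358]), np.float64(0.004227668542692978))
boltleftend (array([0.6423, 0.3814, 0.0952]), np.float64(0.003500237052836924))
tip (array([0.6745, 0.1087, 0.0362]), np.float64(0.005462203696692326))
TLfront (array([0.618 , 0.4428, 0.2603]), np.float64(0.0059479031961563915))
TRfront (array([0.7471, 0.2658, 0.2586]), np.float64(0.011891604200383816))
TLback (array([0.7314, 0.5262, 0.2573]), np.float64(0.011243905388951609))
TRback (array([0.8567, 0.3483, 0.2595]), np.float64(0.0017406719297297813))
thread [0.5455 0.5236 0.04  ]
redtin [0.457 0.509 0.034]
awl tip [0.5797 0.0582 0.005 ]
awl end [ 0.5171 -0.0541  0.013 ]
markerL [0.7389 0.1035 0.009 ]
vise [0.3499 0.1123 0.    ]
```

```bash
cat >> h.py <<'E'
np.set_printoptions(precision=4,suppress=True)
def plan(pos,yaw_hook_deg,cur=None):
    """offset(mm) & turn(deg) from current measured pose to TCP pos with tool down, tool x = -(hook x)"""
    s=cur or manip.sense(); R0=Ro.from_quat(s["tool_rot"]).as_matrix(); p0=np.array(s["tcp_pos"])
    y=np.radians(yaw_hook_deg); X=np.array([-np.cos(y),-np.sin(y),0]);Z=np.array([0,0,-1.]);Y=np.cross(Z,X)
    R1=np.c_[X,Y,Z]
    print("offset",(R0.T@(np.array(pos)-p0)*1000).round(1),"ang",np.degrees(Ro.from_matrix(R0.T@R1).as_rotvec()).round(2))
def st():
    s=manip.sense();R0=Ro.from_quat(s["tool_rot"]).as_matrix()
    print("t",round(s["t"],2),"p",s["tcp_pos"],"F",s["force"],"T",s["ft_torque"],"gap",round(s["finger_gap"],3),"yaw",np.degrees(np.arctan2(-R0[1,0],-R0[0,0])).round(2),"tilt",R0[2].round(4))
E
python3 - <<'E'
from h import *
st(); plan([.452,.1425,.12],-.8)
import pickle; d,e=pickle.load(open("de.pkl","rb"))
w=snap("wrist");s=manip.sense()
c=-np.array(w["R"]).T@w["t"]; R0=Ro.from_quat(s["tool_rot"]).as_matrix()
print("cam in tool",R0.T@(c-s["tcp_pos"]),"fwd",R0.T@np.array(w["R"])[2])
E
```

```text
t 0.25 p [0.1598 0.6039 0.2308] F [-0.0371  0.094  -0.4012] T [-0.0094 -0.0047 -0.0467] gap 1.0 yaw -14.83 tilt [ 0.0002 -0.001  -1.    ]
offset [-400.6 -371.1  111.1] ang [ -0.06  -0.02 -14.03]
cam in tool [ 0.0788 -0.0002 -0.1434] fwd [-0.3062 -0.      0.952 ]
```

```bash
python3 -m crank '[{"grip":0.3,"offset":[-45,-42,0],"angular":[0,0,-3]},{"grip":0.3,"offset":[-90,-83,5],"angular":[0,0,-6]},{"grip":0.3,"offset":[-135,-125,10],"angular":[0,0,-9]},{"grip":0.3,"offset":[-180,-167,20],"angular":[0,0,-12]},{"grip":0.3,"offset":[-225,-209,30],"angular":[0,0,-14]},{"grip":0.3,"offset":[-270,-250,40],"angular":[0,0,-14]},{"grip":0.3,"offset":[-315,-292,50],"angular":[0,0,-14]},{"grip":0.3,"offset":[-360,-334,55],"angular":[0,0,-14]},{"grip":0.3,"offset":[-401,-371,60],"angular":[0,0,-14]},{"grip":0.3,"offset":[-401,-371,60],"angular":[0,0,-14]}]' 90; python3 - <<'E'
from h import *
st(); w=snap("wrist","w1"); st(); plan([.452,.1425,.12],-.8)
c=w; print([proj(w,p) for p in ([.4825,.1423,.014],[.3713,.1441,.014],[.668,.1402,.014])])
E
```

```text
t: 1.3
tcp_pos: [0.4268, 0.1831, 0.177]
tool_rot: [0.007, 1.0, 0.0, 0.0]
force: [0.9, 0.1, 0.5]
finger_gap: 0.697
t 1.3 p [0.4268 0.1831 0.177 ] F [0.8743 0.1135 0.4873] T [ 0.0349 -0.0785  0.002 ] gap 0.697 yaw -0.83 tilt [-0.0008  0.0002 -1.    ]
t 1.35 p [0.4323 0.1775 0.1765] F [ 2.4708 -3.4919 -0.0343] T [-0.0813 -0.1344 -0.0162] gap 0.702 yaw -1.11 tilt [-0.0055 -0.0032 -1.    ]
offset [-20.  -34.4  56.7] ang [-0.19  0.31 -0.31]
[array([220.2095, 221.3161]), array([216.6197, 123.9147]), array([225.4579, 345.8504])]
```

View pics/w1.png

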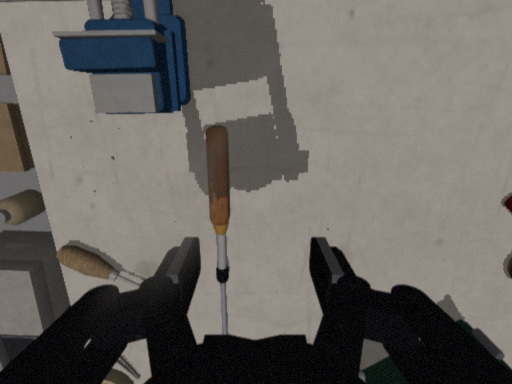

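```bash
python3 -m crank '[{"grip":0.3,"offset":[0,0,30],"angular":[0,0,0]},{"grip":0.3,"offset":[0,0,60],"angular":[0,0,0]},{"grip":0.3,"offset":[0,0,80],"angular":[0,0,0]},{"grip":0.3,"offset":[0,0,80],"angular":[0,0,0]}]' 90; python3 - <<'E'
from h import *
w=snap("wrist","w2");st();  plan([.452,.1425,.005],-.8)
hsv=cv2.cvtColor(w["pixels"],cv2.COLOR_RGB2HSV)
m=cv2.inRange(hsv,(3,90,50),(16,255,220));
n,l,s,c=cv2.connectedComponentsWithStats(m)
for i in range(1,n):
    if s[i,4]>300:
        print(s[i],c[i]); ys,xs=np.where(l==i)
        x=[ (v,xs[ys==v].min(),xs[ys==v].max()) for v in (ys.min()+8,ys.max()-8)]
        for v,a,b in x: print(v,a,b,onz(w,a,v,.014),onz(w,b,v,.014))
E
```

```text
t: 1.75
tcp_pos: [0.4242, 0.1845, 0.095]
tool_rot: [0.008, 1.0, -0.0, -0.003]
force: [0.3, -0.5, 0.4]
finger_gap: 0.702
t 1.8 p [0.4251 0.1848 0.0962] F [-0.041   0.07    0.7114] T [0.0144 0.0295 0.0368] gap 0.703 yaw -0.84 tilt [ 0.0027 -0.0005 -1.    ]
offset [-27.8 -41.9  91.1] ang [-0.03 -0.16 -0.04]
[ 187  138   34  131 3034] [204.795  200.2769]
146 187 211 [0.3786 0.1319 0.014 ] [0.3788 0.1508 0.014 ]
260 200 218 [0.4806 0.1348 0.014 ] [0.4808 0.151  0.014 ]
[  0 293  60  37 653] [ 28.0919 310.876 ]
301 3 40 [ 0.5221 -0.0543  0.014 ] [ 0.5225 -0.0193  0.014 ]
321 18 54 [ 0.5453 -0.0462  0.014 ] [ 0.5457 -0.0113  0.014 ]
```

View pics/w2.png

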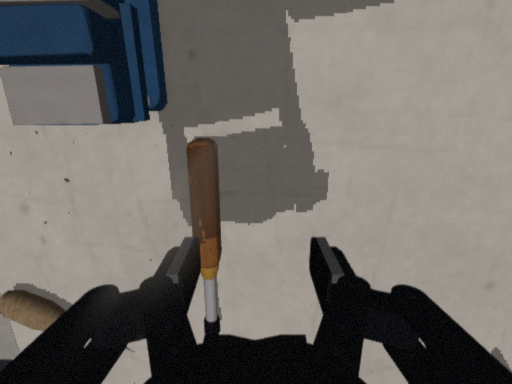

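```bash
python3 -m crank '[{"grip":0.3,"offset":[-14,-21,0],"angular":[0,0,0]},{"grip":0.3,"offset":[-28,-42,0],"angular":[0,0,0]},{"grip":0.3,"offset":[-28,-42,30],"angular":[0,0,0]},{"grip":0.3,"offset":[-28,-42,60],"angular":[0,0,0]},{"grip":0.3,"offset":[-28,-42,80],"angular":[0,0,0]},{"grip":0.3,"offset":[-28,-42,85],"angular":[0,0,0]},{"grip":0.3,"offset":[-28,-42,85],"angular":[0,0,0]}]' 90; python3 - <<'E'
from h import *
st();  plan([.453,.1425,.004],-.5)
E
```

```text
t: 2.5
tcp_pos: [0.4537, 0.1427, 0.0124]
tool_rot: [0.007, 1.0, 0.0, 0.0]
force: [0.4, 0.2, 0.0]
finger_gap: 0.699
t 2.5 p [0.4537 0.1427 0.0124] F [0.4072 0.1696 0.0495] T [0.0384 0.0455 0.0177] gap 0.699 yaw -0.81 tilt [-0.0007  0.     -1.    ]
offset [ 0.7 -0.2  8.4] ang [ 0.    0.04 -0.31]
```

```bash
python3 -m crank '[{"grip":0.3,"offset":[0,0,7],"angular":[0,0,0]},{"grip":0.3,"offset":[0,0,8],"angular":[0,0,0]},{"grip":0.9,"offset":[0,0,8],"angular":[0,0,0]},{"grip":0.9,"offset":[0,0,8],"angular":[0,0,0]},{"grip":0.9,"offset":[0,0,8],"angular":[0,0,0]},{"grip":0.9,"offset":[0,0,8],"angular":[0,0,0]},{"grip":0.9,"offset":[0,0,8],"angular":[0,0,0]}]' 100; python3 - <<'E'
from h import *
st()
E
```

```text
t: 3.2
tcp_pos: [0.4534, 0.1426, 0.0047]
tool_rot: [0.007, 1.0, 0.0, 0.0]
force: [0.4, 0.3, 5.1]
finger_gap: 0.238
t 3.2 p [0.4534 0.1426 0.0047] F [0.3523 0.3254 5.1322] T [-0.0061  0.046  -0.0334] gap 0.238 yaw -0.83 tilt [-0.0009  0.0001 -1.    ]
```

```bash
python3 -m crank '[{"grip":0.9,"offset":[0,0,-15],"angular":[0,0,0]},{"grip":0.9,"offset":[0,0,-40],"angular":[0,0,0]},{"grip":0.9,"offset":[0,0,-60],"angular":[0,0,0]},{"grip":0.9,"offset":[0,0,-60],"angular":[0,0,0]},{"grip":0.9,"offset":[0,0,-60],"angular":[0,0,0]}]' 100; python3 - <<'E'
from h import *
st()
d=snap("top");crop(d,"t3",130,80,370,300,3)
e=snap("scene"); crop(e,"s3",190,70,450,310,3)
import pickle; pickle.dump((d,e),open("de2.pkl","wb"))
E
```

```text
t: 3.7
tcp_pos: [0.4532, 0.1425, 0.0639]
tool_rot: [0.007, 1.0, 0.0, 0.0]
force: [-0.4, 1.0, -2.7]
finger_gap: 0.235
t 3.7 p [0.4532 0.1425 0.0639] F [-0.3847  0.9865 -2.6882] T [0.0133 0.0344 0.0126] gap 0.235 yaw -0.83 tilt [-0.0006  0.     -1.    ]
```

View pics/t3.png

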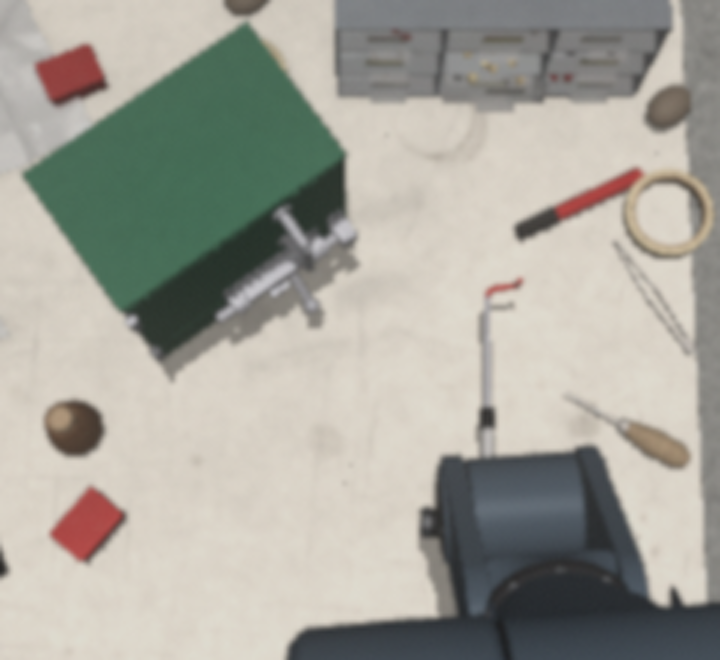

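View pics/s3.png

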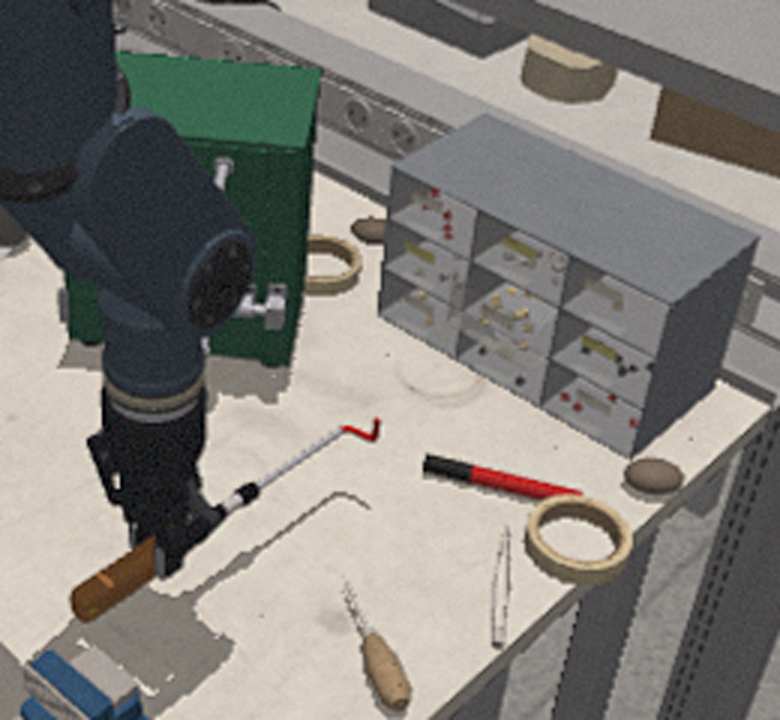

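```bash
python3 - <<'E'
from h import *
import pickle; d,e=pickle.load(open("de2.pkl","rb"))
d0,e0=pickle.load(open("de.pkl","rb"))
T=lambda u,v:(130+u/3-.33,80+v/3-.33); S=lambda u,v:(190+u/3-.33,70+v/3-.33)
for n,a,b in [("root",(488,296),(346,428)),("tipend",(519,283),(377,420)),("collar",(487,410),(256,486))]:
    print(n,tri(d,T(*a),e,S(*b)),onz(d,*T(*a),.072),onz(e,*S(*b),.072))
# locker model
th=np.radians(35.6);xl=np.array([np.cos(th),np.sin(th),0]);yl=np.array([-np.sin(th),np.cos(th),0]);o=np.array([.682,.3545,0])
L=lambda p:(xl@(p-o)*1000,yl@(p-o)*1000,p[2]*1000)
for n,a,b,z in [("ball",(316,314),(203,350),.067),("handletop base",(283,212),(225,162),.226)]:
    for q in (onz(d0,*T(*a),z),onz(e0,*S(*b),z)): print(n,L(q))
def onx(dd,u,v,x):
    oo,r=ray(dd,u,v); k=(x-xl@(oo-o))/(xl@r); return L(oo+k*r)
print("top ball",onx(d0,*T(316,316),-.0477)," sc",onx(e0,*S(203,350),-.0477))
print("sc handle bar top",onx(e0,*S(217,180),-.036),"bot",onx(e0,*S(216,262),-.036))
print("sc door top right",onx(e0,*S(310,146),0),"left",onx(e0,*S(59,124),0),"bottom left",onx(e0,*S(70,338),0),"br",onx(e0,*S(290,365),0))
print("sc pivot",onx(e0,*S(208,310),-.014))
E
```

```text
root (array([0.6665, 0.1364, 0.0725]), np.float64(0.0065721938494114)) [0.664  0.1386 0.072 ] [0.6699 0.1351 0.072 ]
tipend (array([0.6737, 0.1101, 0.094 ]), np.float64(0.00564438940271996)) [0.6763 0.1096 0.072 ] [0.6968 0.1235 0.072 ]
collar (array([0.5598, 0.1395, 0.074 ]), np.float64(0.006095412402382678)) [0.5577 0.1413 0.072 ] [0.564  0.1393 0.072 ]
ball (np.float64(-60.39910014169275), np.float64(-26.242828130448192), np.float64(66.99999999999994))
ball (np.float64(-49.700151829405534), np.float64(-33.027388727240805), np.float64(67.00000000000006))
handletop base (np.float64(-1.9415433323636309), np.float64(-39.416065488722495), np.float64(225.99999999999997))
handletop base (np.float64(18.081822543310402), np.float64(-39.14016589555378), np.float64(225.99999999999997))
top ball (np.float64(-47.7), np.float64(-32.58546369456417), np.float64(-15.433174843412223))  sc (np.float64(-47.700000000000095), np.float64(-32.69879940448724), np.float64(65.3686068738244))
sc handle bar top (np.float64(-35.99999999999993), np.float64(-40.721716509541785), np.float64(241.12991770657288)) bot (np.float64(-36.00000000000012), np.float64(-41.26203527328504), np.float64(156.57835602976022))
sc door top right (np.float64(6.9257378049214e-14), np.float64(-114.16629839329069), np.float64(261.2291439151537)) left (np.float64(-5.579528446201932e-15), np.float64(104.39969878792061), np.float64(258.8976553982519)) bottom left (np.float64(7.889778970656729e-14), np.float64(105.69144788612292), np.float64(22.04096387711296)) br (np.float64(8.379524200173281e-14), np.float64(-108.66682280160424), np.float64(20.606508409809045))
sc pivot (np.float64(-14.00000000000007), np.float64(-31.311036702417166), np.float64(85.76746561072312))
```

```bash
cat >> h.py <<'E'
th=np.radians(35.6);xl=np.array([np.cos(th),np.sin(th),0]);yl=np.array([-np.sin(th),np.cos(th),0]);o=np.array([.682,.3545,0])
LEN=.214; DZ=.0093
def hand(D,y,z,yaw=35.6,dy=0):
    "TCP pos with the leg root (middle line) at D mm before the door, y, z mm in locker frame"
    r=o-D/1000*xl+y/1000*yl+np.array([0,0,z/1000]); a=np.radians(yaw)
    return r-LEN*np.array([np.cos(a),np.sin(a),0])-np.array([0,0,DZ])
def root():
    s=manip.sense();R0=Ro.from_quat(s["tool_rot"]).as_matrix()
    r=s["tcp_pos"]-R0[:,0]*LEN-R0[:,2]*DZ; return (xl@(r-o)*1000).round(1),(yl@(r-o)*1000).round(1),(r[2]*1000).round(1)
E
python3 - <<'E'
from h import *
print(hand(100,40,180),root()); plan(hand(100,40,180),35.6)
E
```

```text
[0.4034 0.2042 0.1707] (np.float64(-137.9), np.float64(-165.9), np.float64(72.0))
offset [  50.1   61.1 -107.5] ang [  0.02  -0.1  -36.43]
```

```bash
python3 -m crank '[{"grip":0.9,"offset":[10,10,-20],"angular":[0,0,-5]},{"grip":0.9,"offset":[20,20,-40],"angular":[0,0,-12]},{"grip":0.9,"offset":[30,32,-60],"angular":[0,0,-19]},{"grip":0.9,"offset":[40,45,-80],"angular":[0,0,-26]},{"grip":0.9,"offset":[50,61,-100],"angular":[0,0,-32]},{"grip":0.9,"offset":[50,61,-107],"angular":[0,0,-36.4]},{"grip":0.9,"offset":[50,61,-107],"angular":[0,0,-36.4]},{"grip":0.9,"offset":[50,61,-107],"angular":[0,0,-36.4]},{"grip":0.9,"offset":[50,61,-107],"angular":[0,0,-36.4]}]'; python3 - <<'E'
from h import *
st();print(root())
d=snap("top");crop(d,"t4",130,80,370,300,3)
e=snap("scene"); crop(e,"s4",190,70,450,310,3)
st()
E
```

```text
t: 4.7
tcp_pos: [0.4036, 0.2038, 0.1698]
tool_rot: [-0.305, 0.952, 0.0, -0.001]
force: [0.1, -0.7, -0.7]
finger_gap: 0.231
t 4.7 p [0.4036 0.2038 0.1698] F [ 0.0838 -0.714  -0.7082] T [-0.0109  0.0474  0.0232] gap 0.231 yaw 35.47 tilt [ 0.0023  0.001  -1.    ]
(np.float64(-100.1), np.float64(39.0), np.float64(178.6))
t 4.8 p [0.4038 0.2038 0.17  ] F [-0.2106  0.0329 -1.5964] T [-0.0014  0.031  -0.0163] gap 0.234 yaw 35.49 tilt [ 0.002   0.0008 -1.    ]
```

View pics/t4.png

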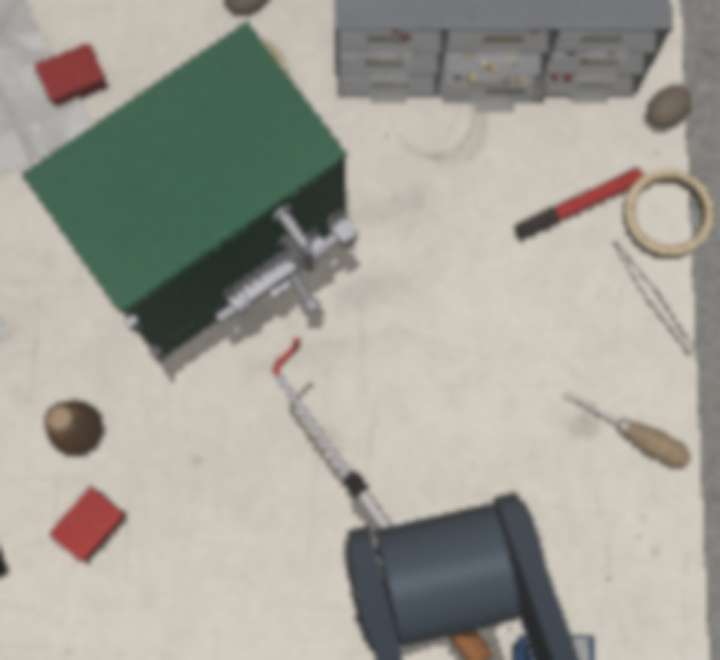

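View pics/s4.png

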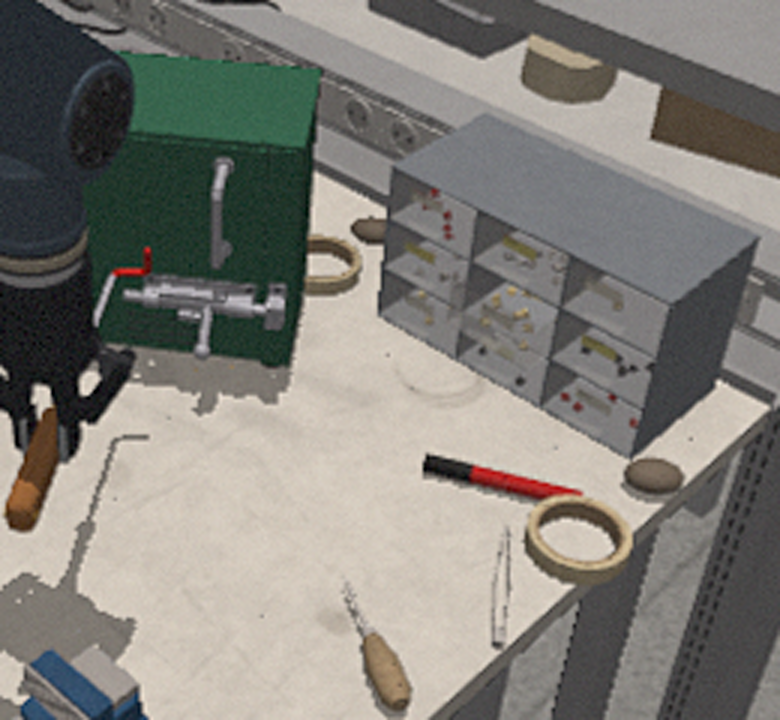

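```bash
python3 -m crank '[{"grip":0.9,"offset":[-20,0,0],"angular":[0,0,0]},{"grip":0.9,"offset":[-45,0,0],"angular":[0,0,0]},{"grip":0.9,"offset":[-65,0,0],"angular":[0,0,0]},{"grip":0.9,"offset":[-78,0,0],"angular":[0,0,0]},{"grip":0.9,"offset":[-80,0,0],"angular":[0,0,0]},{"grip":0.9,"offset":[-80,0,0],"angular":[0,0,0]},{"grip":0.9,"offset":[-80,0,0],"angular":[0,0,0]}]'; python3 - <<'E'
from h import *
st();print(root())
d=snap("top");crop(d,"t5",160,80,280,240,4)
e=snap("scene"); crop(e,"s5",190,70,310,210,4)
import pickle; pickle.dump((d,e),open("de3.pkl","wb"))
E
```

```text
t: 5.5
tcp_pos: [0.4679, 0.2501, 0.1704]
tool_rot: [-0.305, 0.952, -0.0, -0.001]
force: [-0.0, 0.7, -1.6]
finger_gap: 0.233
t 5.5 p [0.4679 0.2501 0.1704] F [-0.0029  0.662  -1.5859] T [-0.027   0.0028  0.0367] gap 0.233 yaw 35.55 tilt [ 0.0023  0.0007 -1.    ]
(np.float64(-20.8), np.float64(39.5), np.float64(179.2))
```

View pics/t5.png

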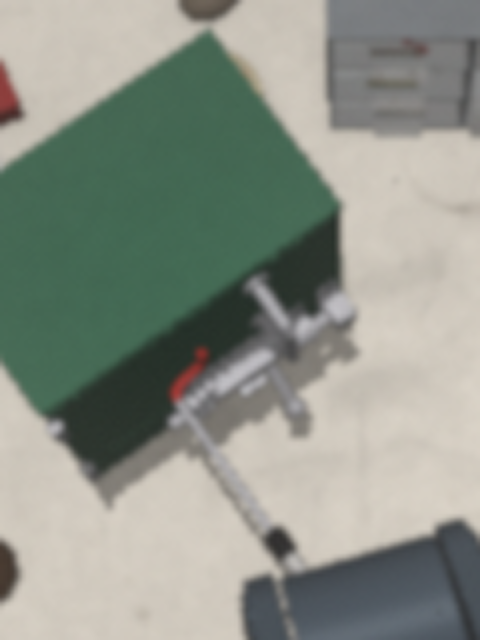

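View pics/s5.png

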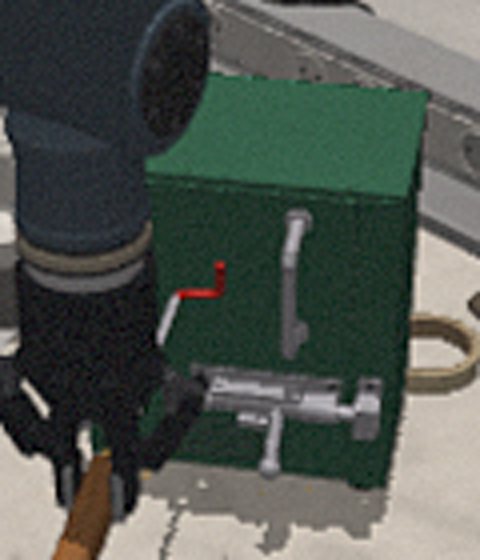

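```bash
python3 - <<'E'
from h import *
import pickle; d,e=pickle.load(open("de3.pkl","rb"))
T=lambda u,v:(160+u/4-.375,80+v/4-.375); S=lambda u,v:(190+u/4-.375,70+v/4-.375)
L=lambda p:np.round((xl@(p-o)*1000,yl@(p-o)*1000,p[2]*1000),1)
def onx(dd,u,v,x):
    oo,r=ray(dd,u,v); k=(x-xl@(oo-o))/(xl@r); return L(oo+k*r)
print("top root",L(onz(d,*T(178,396),.179)),"tip",L(onz(d,*T(202,355),.2)))
print("sc root",onx(e,*S(179,295),-.0208),"tipend",onx(e,*S(220,264),-.018))
print("tri root",L(tri(d,T(178,396),e,S(179,295))[0]),"tip",L(tri(d,T(202,353),e,S(220,264))[0]))
print("sc bar",onx(e,*S(290,300),-.036),"ball",onx(e,*S(269,467),-.0477),"pin",onx(e,*S(274,425),-.025))
print("top ball",L(onz(d,*T(299,418),.067)),"bar",L(onz(d,*T(287,330),.16)))
print("ball tri",L(tri(d,T(299,420),e,S(269,467))[0]))
st()
E
python3 -m crank '[{"grip":0.9,"offset":[-3,0,0],"angular":[0,0,0]},{"grip":0.9,"offset":[-6,0,0],"angular":[0,0,0]},{"grip":0.9,"offset":[-8,0,0],"angular":[0,0,0]},{"grip":0.9,"offset":[-8,0,0],"angular":[0,0,0]}]'
```

```text
top root [-21.8  39.4 179. ] tip [-13.5  13.1 200. ]
sc root [-20.8  35.  180.2] tipend [-18.    7.7 206. ]
tri root [-21.2  37.2 179.8] tip [-12.3  10.7 201.7]
sc bar [-36.  -41.8 195.8] ball [-47.7 -31.4  65. ] pin [-25.  -30.8  84. ]
top ball [-58.9 -25.2  67. ] bar [-22.9 -44.3 160. ]
ball tri [-59.7 -28.5  73.1]
t 5.6 p [0.4682 0.2502 0.1707] F [-0.5783  0.6554 -2.0418] T [-0.0224  0.0158  0.01  ] gap 0.237 yaw 35.55 tilt [ 0.0014  0.0005 -1.    ]
t: 6.0
tcp_pos: [0.4749, 0.2553, 0.1707]
tool_rot: [-0.306, 0.952, -0.0, -0.001]
force: [-1.5, 0.3, -1.0]
finger_gap: 0.238
```

```bash
python3 - <<'E'
from h import *
st();print(root())
E
python3 -m crank '[{"grip":0.9,"offset":[-1,0,0],"angular":[0,0,0]},{"grip":0.9,"offset":[-2,0,0],"angular":[0,0,0]},{"grip":0.9,"offset":[-2,0,0],"angular":[0,0,0]}]'; python3 - <<'E'
from h import *
st();print(root())
snap("top");st()
E
```

```text
t 6.0 p [0.4749 0.2553 0.1707] F [-1.5468  0.3459 -1.0437] T [-0.0669  0.2495  0.0791] gap 0.238 yaw 35.6 tilt [ 0.0019  0.0005 -1.    ]
(np.float64(-12.1), np.float64(39.9), np.float64(179.6))
t: 6.3
tcp_pos: [0.4761, 0.2563, 0.1706]
tool_rot: [-0.306, 0.952, 0.0, -0.001]
force: [-5.8, -1.4, -0.8]
finger_gap: 0.234
t 6.3 p [0.4761 0.2563 0.1706] F [-5.7719 -1.4475 -0.8024] T [-0.101   0.5552  0.2091] gap 0.234 yaw 35.61 tilt [ 0.0026  0.0008 -1.    ]
(np.float64(-10.5), np.float64(40.1), np.float64(179.4))
t 6.35 p [0.4761 0.2563 0.1706] F [-4.8855 -1.927  -0.6881] T [-0.1388  0.58    0.2486] gap 0.23 yaw 35.61 tilt [ 0.0025  0.0007 -1.    ]
```

```bash
sed -i 's/^LEN=/o=o-.007*xl\nLEN=/' h.py; python3 - <<'E'
from h import *
st();print(root()); plan(hand(85,-11,29),35.6)
E
```

```text
t 6.35 p [0.4761 0.2563 0.1706] F [-4.8855 -1.927  -0.6881] T [-0.1388  0.58    0.2486] gap 0.23 yaw 35.61 tilt [ 0.0025  0.0007 -1.    ]
(np.float64(-3.5), np.float64(40.0), np.float64(179.4))
offset [ 81.1 -51.1 151.1] ang [ 0.04 -0.14  0.01]
```

```bash
python3 -m crank '[{"grip":0.9,"offset":[25,0,0],"angular":[0,0,0]},{"grip":0.9,"offset":[60,0,0],"angular":[0,0,0]},{"grip":0.9,"offset":[82,-15,40],"angular":[0,0,0]},{"grip":0.9,"offset":[82,-35,80],"angular":[0,0,0]},{"grip":0.9,"offset":[82,-51,120],"angular":[0,0,0]},{"grip":0.9,"offset":[82,-51,145],"angular":[0,0,0]},{"grip":0.9,"offset":[82,-51,151],"angular":[0,0,0]},{"grip":0.9,"offset":[82,-51,151],"angular":[0,0,0]},{"grip":0.9,"offset":[82,-51,151],"angular":[0,0,0]}]'; python3 - <<'E'
from h import *
d=snap("top");crop(d,"t6",160,80,280,240,4)
e=snap("scene"); crop(e,"s6",190,70,310,210,4)
st();print(root()); plan(hand(85,-11,29),35.6)
import pickle; pickle.dump((d,e),open("de4.pkl","wb"))
E
```

```text
t: 7.25
tcp_pos: [0.4416, 0.1678, 0.0209]
tool_rot: [-0.306, 0.952, -0.0, 0.002]
force: [-0.1, -0.0, -1.9]
finger_gap: 0.234
t 7.35 p [0.4415 0.1679 0.0213] F [-0.8025  0.3207 -1.5618] T [ 0.0118 -0.0059  0.0034] gap 0.235 yaw 35.61 tilt [-0.0033 -0.0018 -1.    ]
(np.float64(-83.2), np.float64(-11.7), np.float64(31.3))
offset [1.8 0.7 1.6] ang [-0.1   0.19  0.01]
```

View pics/t6.png

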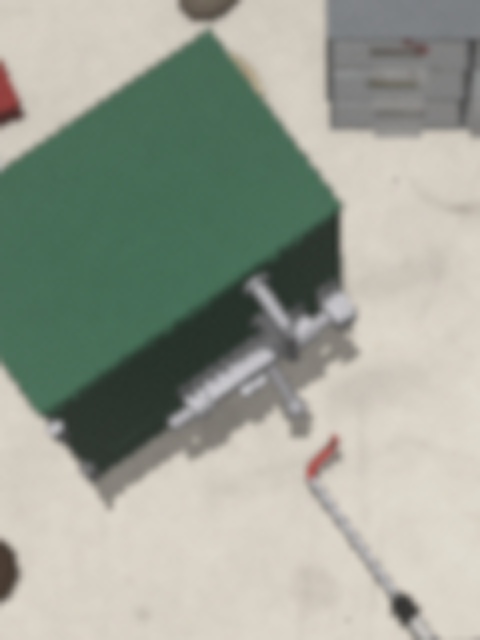

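View pics/s6.png

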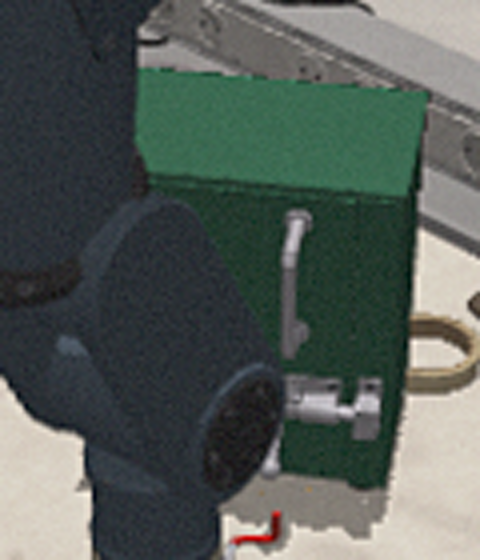

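```bash
python3 - <<'E'
from h import *
import pickle; d,e=pickle.load(open("de4.pkl","rb"))
T=lambda u,v:(160+u/4-.375,80+v/4-.375); S=lambda u,v:(190+u/4-.375,70+v/4-.375)
L=lambda p:np.round((xl@(p-o)*1000,yl@(p-o)*1000,p[2]*1000),1)
def onx(dd,u,v,x):
    oo,r=ray(dd,u,v); k=(x-xl@(oo-o))/(xl@r); return L(oo+k*r)
print("top root",L(onz(d,*T(313,476),.031)),"tip",L(onz(d,*T(336,440),.055)),"rod",L(onz(d,*T(393,583),.031)))
print("sc root",onx(e,*S(233,546),-.0832),"tipend",onx(e,*S(277,515),-.080))
print("tri root",L(tri(d,T(313,476),e,S(233,546))[0]),"tip",L(tri(d,T(336,440),e,S(277,515))[0]))
print("sc bar",onx(e,*S(290,300),-.036),"ball",onx(e,*S(270,467),-.0477))
print("top ball",L(onz(d,*T(298,418),.067)),"topend knob pin near fit",L(onz(d,*T(278,374),.085)))
print("handle: top base",L(onz(d,*T(257,286),.226)))
E
```

```text
top root [-85.6 -12.2  31. ] tip [-77.7 -38.2  55. ] rod [-180.5  -13.7   31. ]
sc root [-83.2 -14.3  27.2] tipend [-80.  -43.8  56.7]
tri root [-84.8 -13.5  28.2] tip [-76.6 -40.8  52.9]
sc bar [-36.  -42.9 200.6] ball [-47.7 -33.3  70.9]
top ball [-51.5 -24.6  67. ] topend knob pin near fit [-21.4 -29.7  85. ]
handle: top base [  3.6 -38.  226. ]
```

```bash
python3 - <<'E'
from h import *
import pickle; d,e=pickle.load(open("de4.pkl","rb"))
crop(d,"t6z",200,140,260,210,10)
d0,e0=pickle.load(open("de.pkl","rb")); crop(e0,"s0z",225,120,300,200,10)
E
```

```text
(no output)
```

View pics/t6z.png

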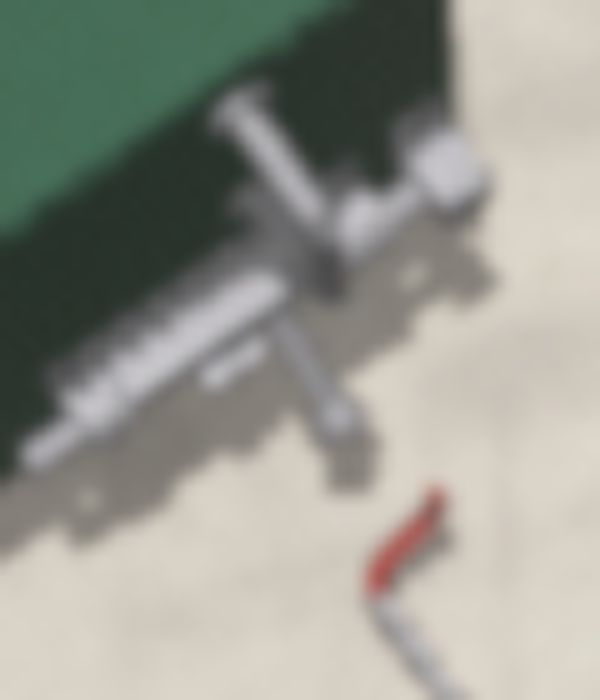

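View pics/s0z.png

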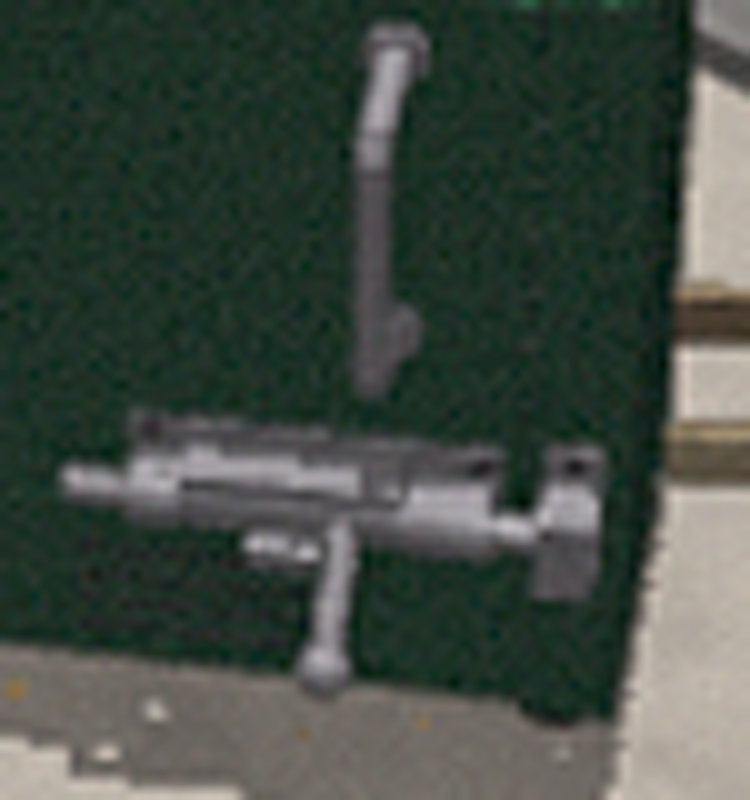

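```bash
python3 - <<'E'
from h import *
import pickle; d,e=pickle.load(open("de4.pkl","rb"))
T=lambda u,v:(200+u/10-.45,140+v/10-.45); S=lambda u,v:(225+u/10-.45,120+v/10-.45)
L=lambda p:np.round((xl@(p-o)*1000,yl@(p-o)*1000,p[2]*1000),1)
def onx(dd,u,v,x):
    oo,r=ray(dd,u,v); k=(x-xl@(oo-o))/(xl@r); return L(oo+k*r)
print("top root",L(onz(d,*T(373,585),.031)),"tip",L(onz(d,*T(437,495),.055)))
print("top ball",L(onz(d,*T(340,415),.067)),"pin",L(onz(d,*T(276,325),.085)))
print("sc ball",onx(e,*S(325,660),-.0477),"pin",onx(e,*S(340,530),-.02), "bar",onx(e,*S(373,170),-.036),onx(e,*S(370,390),-.036))
print("tri ball",L(tri(d,T(340,415),e,S(325,660))[0]))
print("bar bottom top-view",L(onz(d,*T(330,285),.16)), "boltleft",L(onz(d,*T(35,455),.095)),"boltright",L(onz(d,*T(400,210),.095)))
E
```

```text
top root [-82.5 -10.8  31. ] tip [-75.7 -38.3  55. ]
top ball [-43.4 -28.4  67. ] pin [-15.8 -27.   85. ]
sc ball [-47.7 -33.   73.7] pin [-20.  -32.1  97.2] bar [-36.  -41.8 225.1] [-36.  -42.1 156.6]
tri ball [-43.2 -30.2  69.3]
bar bottom top-view [-30.6 -37.6 160. ] boltleft [-9.2 48.1 95. ] boltright [-11.3 -72.4  95. ]
```

```bash
python3 -m crank '[{"grip":0.9,"offset":[0,-1.5,3],"angular":[0,0,0]},{"grip":0.9,"offset":[-10,-1.5,3],"angular":[0,0,0]},{"grip":0.9,"offset":[-25,-1.5,3],"angular":[0,0,0]},{"grip":0.9,"offset":[-40,-1.5,3],"angular":[0,0,0]},{"grip":0.9,"offset":[-47,-1.5,3],"angular":[0,0,0]},{"grip":0.9,"offset":[-47,-1.5,3],"angular":[0,0,0]},{"grip":0.9,"offset":[-47,-1.5,3],"angular":[0,0,0]}]'; python3 - <<'E'
from h import *
d=snap("top");crop(d,"t7",200,140,260,210,10)
st();print(root())
e=snap("scene");crop(e,"s7",225,120,300,200,10)
E
```

```text
t: 8.05
tcp_pos: [0.4787, 0.1935, 0.0169]
tool_rot: [-0.306, 0.952, 0.0, -0.001]
force: [0.9, 0.7, -2.2]
finger_gap: 0.234
t 8.1 p [0.4783 0.1933 0.0169] F [-0.003   0.08   -1.6438] T [ 0.0045  0.021  -0.0203] gap 0.235 yaw 35.58 tilt [ 0.0015  0.0007 -1.    ]
(np.float64(-38.5), np.float64(-12.6), np.float64(25.8))
```

View pics/t7.png

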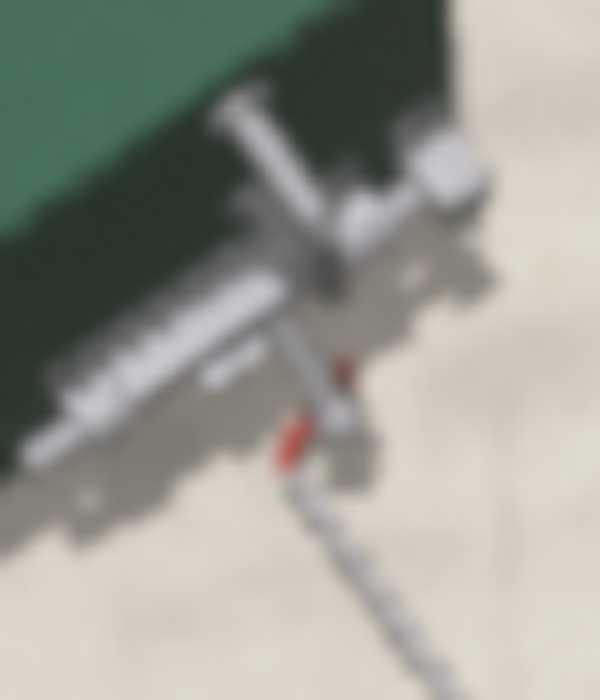

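View pics/s7.png

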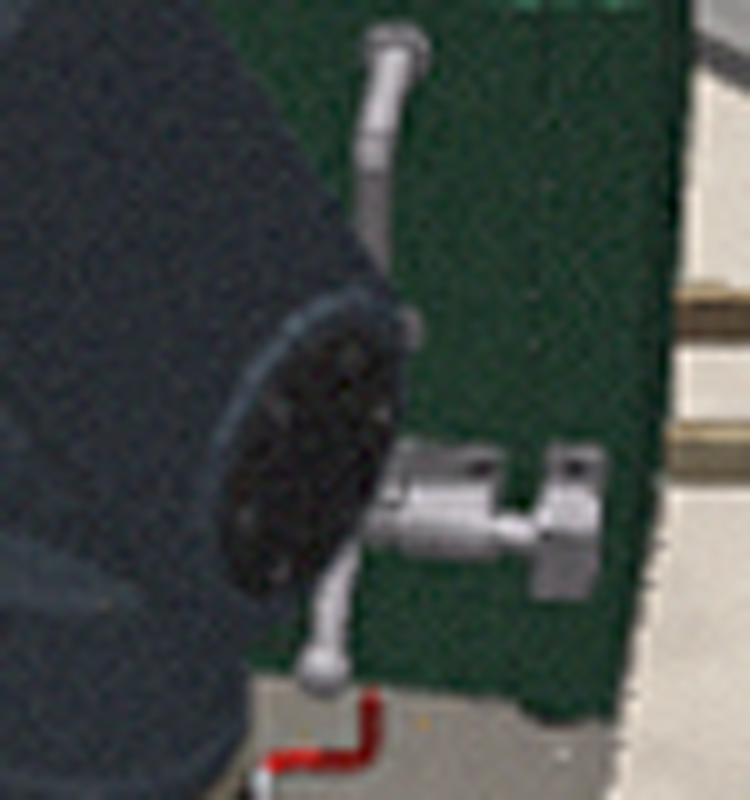

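```bash
python3 -m crank '[{"grip":0.9,"offset":[-1.5,1,0],"angular":[0,0,0]},{"grip":0.9,"offset":[-1.5,1,-8],"angular":[0,0,0]},{"grip":0.9,"offset":[-1.5,1,-18],"angular":[0,0,0]},{"grip":0.9,"offset":[-1.5,1,-28],"angular":[0,0,0]},{"grip":0.9,"offset":[-1.5,1,-36],"angular":[0,0,0]},{"grip":0.9,"offset":[-1.5,1,-36],"angular":[0,0,0]},{"grip":0.9,"offset":[-1.5,1,-36],"angular":[0,0,0]}]'; python3 - <<'E'
from h import *
d=snap("top");crop(d,"t8",200,140,260,210,10)
st();print(root())
e=snap("scene");crop(e,"s8",225,120,300,200,10)
st()
E
```

```text
t: 8.85
tcp_pos: [0.4802, 0.1952, 0.0535]
tool_rot: [-0.305, 0.952, -0.0, 0.0]
force: [-0.1, 0.7, -2.3]
finger_gap: 0.234
t 8.9 p [0.4799 0.1951 0.0531] F [-0.3589  0.381  -1.178 ] T [ 0.0143  0.0415 -0.0308] gap 0.234 yaw 35.57 tilt [-0. -0. -1.]
(np.float64(-36.1), np.float64(-12.0), np.float64(62.4))
t 8.95 p [0.4797 0.1951 0.0528] F [ 0.4051  0.7066 -1.6023] T [-0.0007  0.0372  0.018 ] gap 0.236 yaw 35.57 tilt [ 0.0005  0.0002 -1.    ]
```

View pics/t8.png

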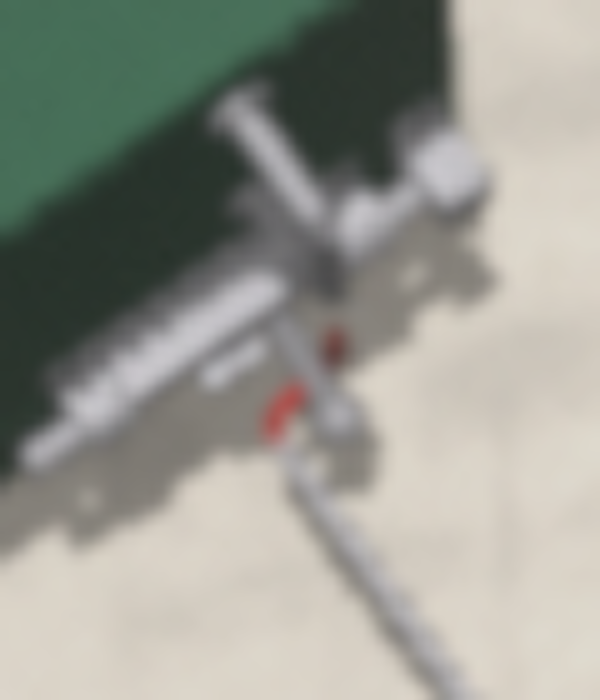

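View pics/s8.png

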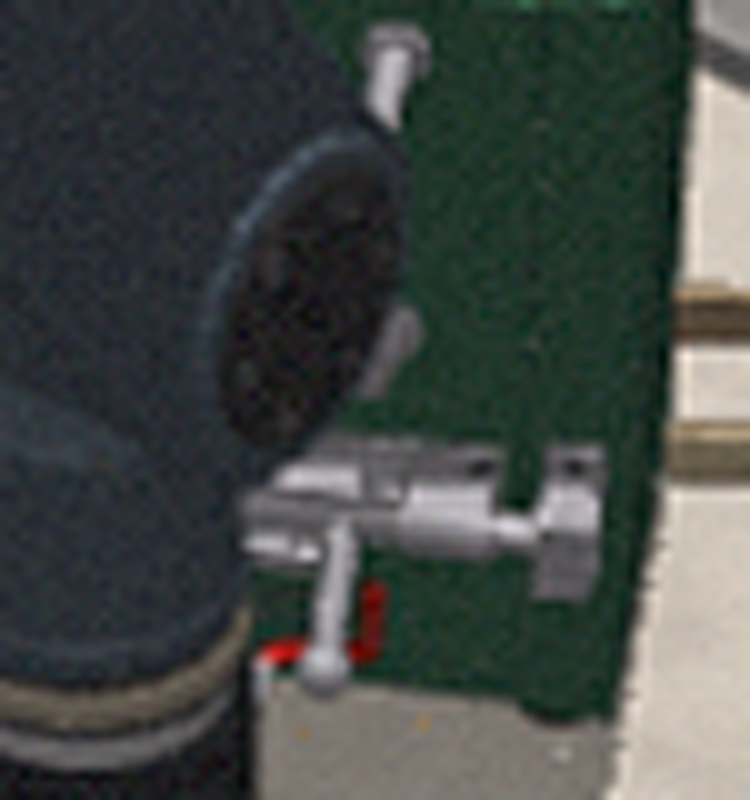

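```bash
python3 -m crank '[{"grip":0.9,"offset":[0,0,-4],"angular":[0,0,0]},{"grip":0.9,"offset":[0,0,-8],"angular":[0,0,0]},{"grip":0.9,"offset":[0,0,-12],"angular":[0,0,0]},{"grip":0.9,"offset":[0,0,-16],"angular":[0,0,0]},{"grip":0.9,"offset":[0,0,-19],"angular":[0,0,0]},{"grip":0.9,"offset":[0,0,-21],"angular":[0,0,0]},{"grip":0.9,"offset":[0,0,-21],"angular":[0,0,0]}]'; python3 - <<'E'
from h import *
d=snap("top");crop(d,"t9",200,140,260,210,10)
st();print(root())
e=snap("scene");crop(e,"s9",225,120,300,200,10)
st()
E
```

```text
t: 9.65
tcp_pos: [0.4799, 0.1952, 0.0742]
tool_rot: [-0.306, 0.952, -0.0, 0.0]
force: [-0.6, -0.8, -2.5]
finger_gap: 0.234
t 9.7 p [0.48   0.1952 0.0741] F [-0.7194 -0.3259 -1.9135] T [-0.1079  0.1887  0.0188] gap 0.238 yaw 35.58 tilt [-0.0002 -0.0001 -1.    ]
(np.float64(-36.0), np.float64(-12.0), np.float64(83.4))
t 9.75 p [0.48   0.1952 0.074 ] F [ 0.7238  0.3719 -2.1842] T [-0.0516  0.1632  0.0152] gap 0.238 yaw 35.57 tilt [-0.0001 -0.     -1.    ]
```

View pics/t9.png

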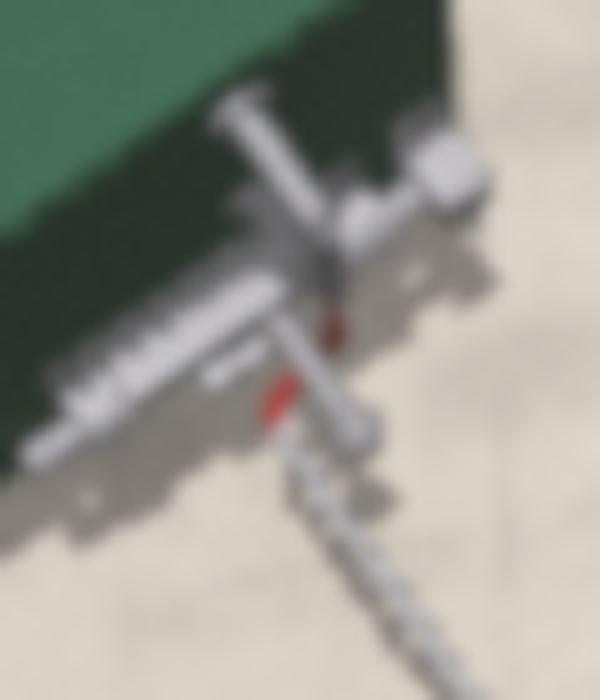

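View pics/s9.png

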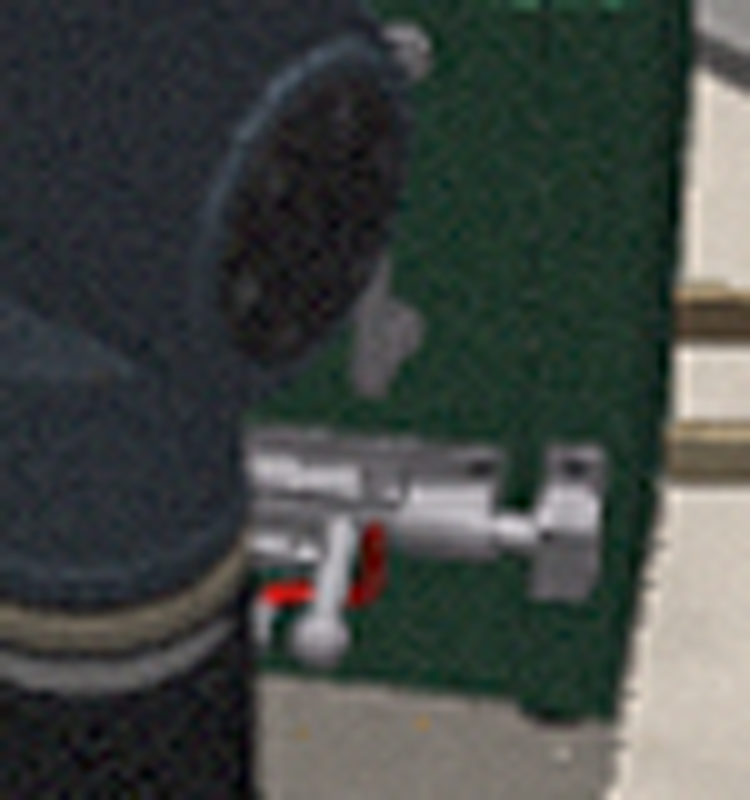

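```bash
python3 - <<'E'
from h import *
import pickle; d,e=pickle.load(open("de4.pkl","rb"))
def B(a): 
    a=np.radians(a); return o-(.014+.044*np.cos(a))*xl-.0295*yl+np.array([0,0,.095-.044*np.sin(a)])
b=B(40); pe=proj(e,b);pd=proj(d,b)
print(pe,pd)
for a in (40,30,20,15,10,5,0): print(a,"sc z10 pos",(325,660)+10*(proj(e,B(a))-pe),"top",(340,415)+10*(proj(d,B(a))-pd))
E
```

```text
[255.7451 187.4016] [234.7754 182.0552]
40 sc z10 pos [325. 660.] top [340. 415.]
30 sc z10 pos [322.3893 651.9982] top [348.5875 423.2279]
20 sc z10 pos [320.5175 639.3267] top [354.7672 427.7208]
15 sc z10 pos [319.8819 631.3376] top [356.882 428.502]
10 sc z10 pos [319.4559 622.3183] top [358.3167 428.2855]
5 sc z10 pos [319.2442 612.3348] top [359.0549 427.0644]
0 sc z10 pos [319.2501 601.4627] top [359.0849 424.8397]
```

```bash
python3 -m crank '[{"grip":0.9,"offset":[0,0,-2],"angular":[0,0,0]},{"grip":0.9,"offset":[0,0,-4],"angular":[0,0,0]},{"grip":0.9,"offset":[0,0,-5],"angular":[0,0,0]},{"grip":0.9,"offset":[0,0,-5],"angular":[0,0,0]},{"grip":0.9,"offset":[0,0,-5],"angular":[0,0,0]}]'; python3 - <<'E'
from h import *
st()
d=snap("top");crop(d,"t10",200,140,260,210,10)
st();print(root())
e=snap("scene");crop(e,"s10",225,120,300,200,10)
st()
E
```

```text
t: 10.25
tcp_pos: [0.48, 0.1952, 0.079]
tool_rot: [-0.305, 0.952, -0.0, -0.0]
force: [-1.0, 0.2, -3.2]
finger_gap: 0.238
t 10.25 p [0.48   0.1952 0.079 ] F [-0.9779  0.1945 -3.2079] T [-0.1241  0.2078 -0.0267] gap 0.238 yaw 35.57 tilt [ 0. -0. -1.]
t 10.3 p [0.48   0.1952 0.0789] F [ 0.2827 -0.5194 -2.1753] T [-0.1624  0.2363  0.024 ] gap 0.237 yaw 35.57 tilt [ 0.  0. -1.]
(np.float64(-36.0), np.float64(-12.0), np.float64(88.2))
t 10.35 p [0.48   0.1952 0.0789] F [-0.8931 -0.3156 -3.0875] T [-0.1202  0.2218  0.07  ] gap 0.237 yaw 35.58 tilt [-0. -0. -1.]
```

View pics/s10.png

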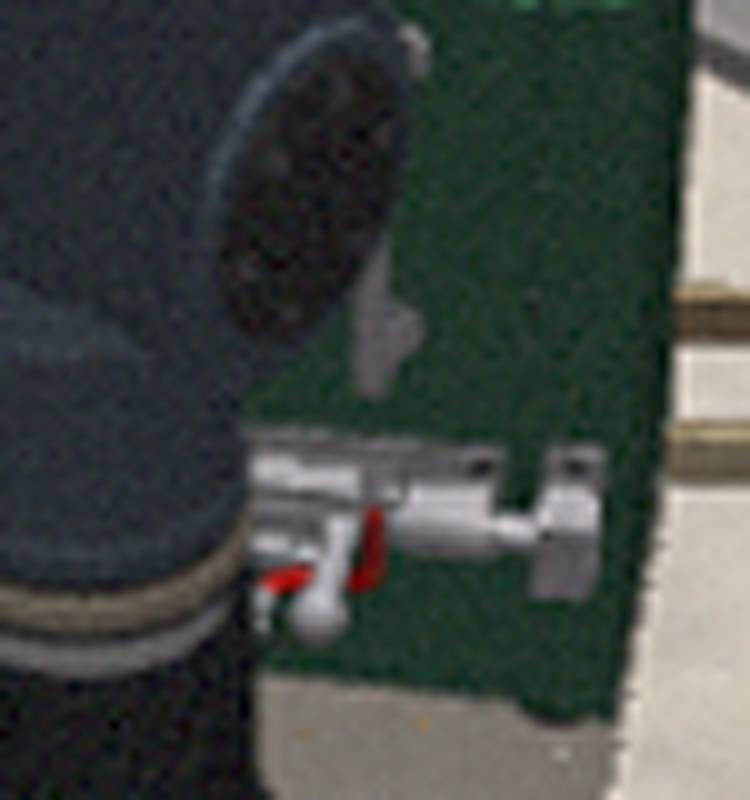

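```bash
python3 -m crank '[{"grip":0.9,"offset":[0,0,-1],"angular":[0,0,0]},{"grip":0.9,"offset":[0,3,-1.2],"angular":[0,0,0]},{"grip":0.9,"offset":[0,6,-1.2],"angular":[0,0,0]},{"grip":0.9,"offset":[0,9,-1.2],"angular":[0,0,0]},{"grip":0.9,"offset":[0,12,-1.2],"angular":[0,0,0]},{"grip":0.9,"offset":[0,15,-1.2],"angular":[0,0,0]},{"grip":0.9,"offset":[0,15,-1.2],"angular":[0,0,0]}]'; python3 - <<'E'
from h import *
s=manip.sense(); print("Fy",yl@s["force"],"Fx",xl@s["force"])
d=snap("top");crop(d,"t11",200,140,260,210,10)
st();print(root())
e=snap("scene");crop(e,"s11",225,120,300,200,10)
s=manip.sense(); print("Fy",yl@s["force"],"Fx",xl@s["force"])
E
```

```text
t: 11.05
tcp_pos: [0.4711, 0.2077, 0.0802]
tool_rot: [-0.306, 0.952, 0.0, 0.0]
force: [1.0, -1.4, -2.5]
finger_gap: 0.24
Fy -1.728421642414022 Fx -0.062112604907493325
t 11.1 p [0.4712 0.2076 0.0802] F [ 1.0624 -2.0434 -2.6494] T [-0.4405  0.0012 -0.4808] gap 0.24 yaw 35.59 tilt [-0. -0. -1.]
(np.float64(-36.0), np.float64(3.2), np.float64(89.5))
Fy -2.216821052174819 Fx 0.19365527561248194
```

View pics/s11.png

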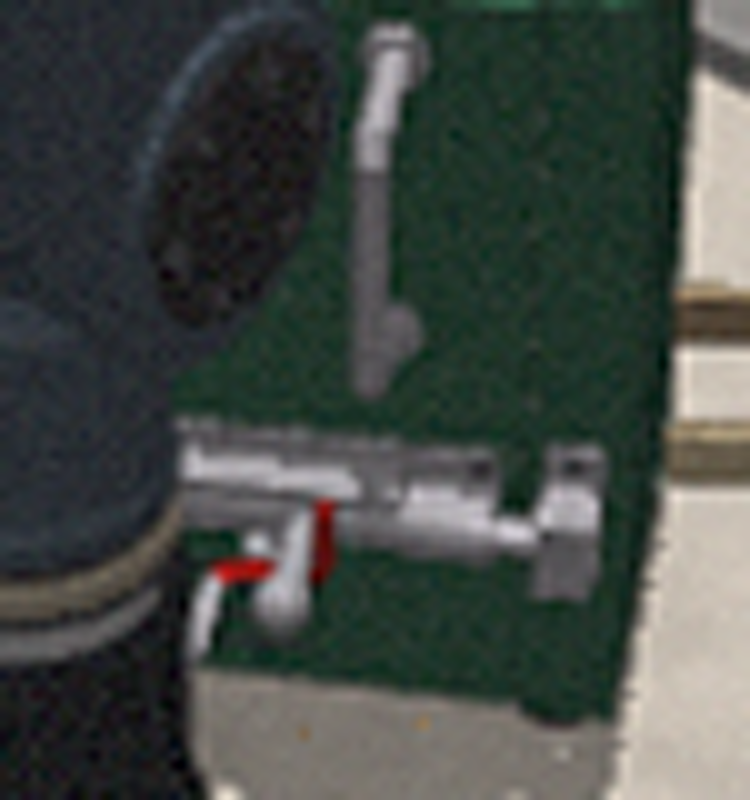

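View pics/t11.png

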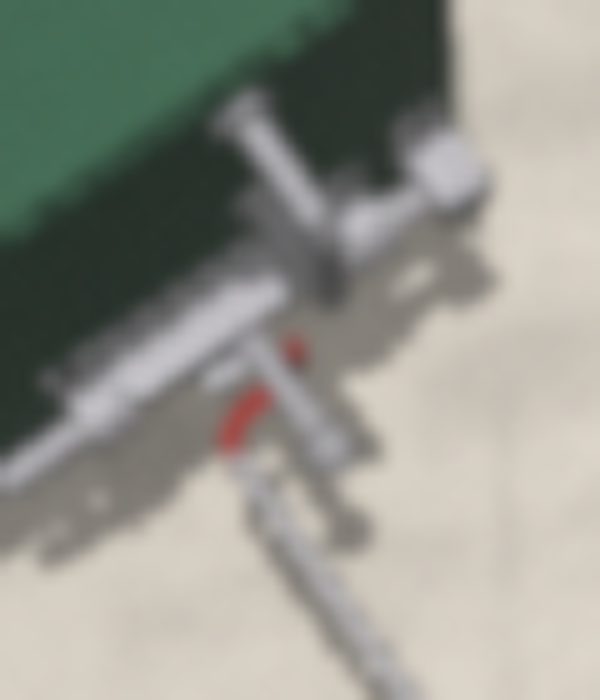

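```bash
python3 -m crank '[{"grip":0.9,"offset":[0,3,0],"angular":[0,0,0]},{"grip":0.9,"offset":[0,6,0],"angular":[0,0,0]},{"grip":0.9,"offset":[0,9,0],"angular":[0,0,0]},{"grip":0.9,"offset":[0,12,0],"angular":[0,0,0]},{"grip":0.9,"offset":[0,15,0],"angular":[0,0,0]},{"grip":0.9,"offset":[0,18,0],"angular":[0,0,0]},{"grip":0.9,"offset":[0,18,0],"angular":[0,0,0]}]'; python3 - <<'E'
from h import *
s=manip.sense(); print("Fy",yl@s["force"],"Fx",xl@s["force"])
e=snap("scene");crop(e,"s12",225,120,300,200,10)
d=snap("top");crop(d,"t12",200,140,260,210,10)
st();print(root())
s=manip.sense(); print("Fy",yl@s["force"],"Fx",xl@s["force"])
E
```

```text
t: 11.85
tcp_pos: [0.4603, 0.2224, 0.0801]
tool_rot: [-0.306, 0.952, 0.0, -0.0]
force: [0.8, -1.9, -2.8]
finger_gap: 0.235
Fy -2.0525511721061496 Fx -0.44007405376780045
t 11.95 p [0.4605 0.2221 0.0801] F [ 0.0905 -2.116  -1.9945] T [-0.4077 -0.014  -0.4495] gap 0.237 yaw 35.62 tilt [ 0.0005  0.0001 -1.    ]
(np.float64(-36.2), np.float64(21.4), np.float64(89.3))
Fy -1.7732067938303326 Fx -1.1582396910435635
```

View pics/s12.png

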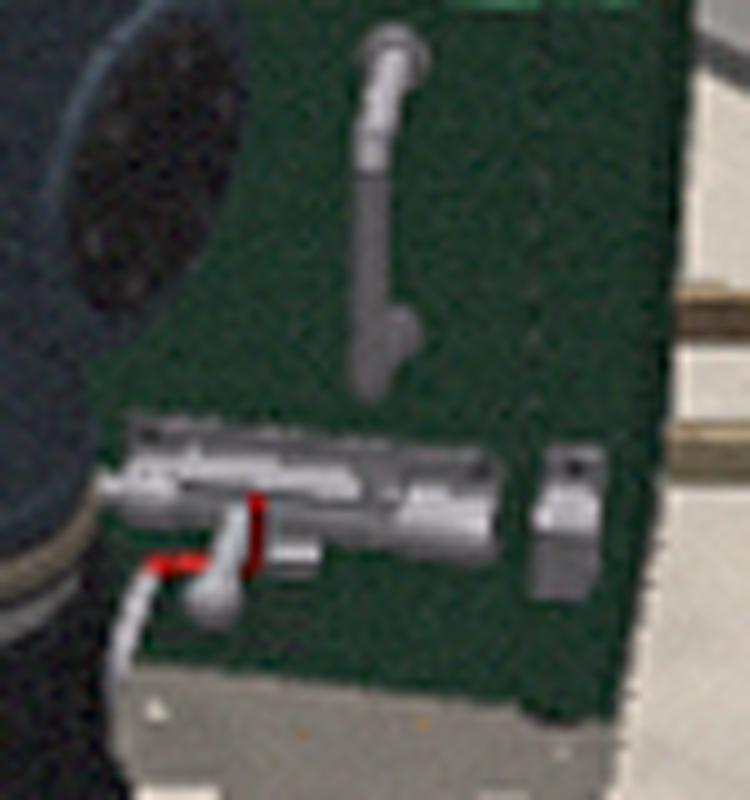

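View pics/t12.png

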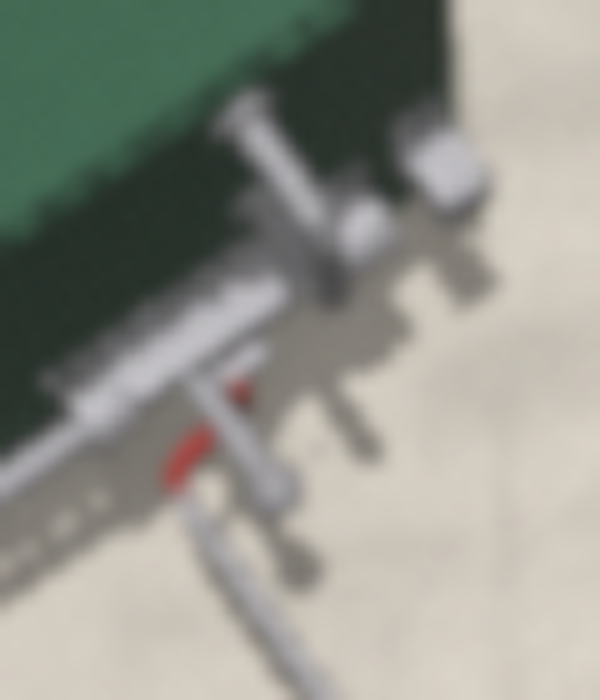

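```bash
python3 -m crank '[{"grip":0.9,"offset":[0,1,0],"angular":[0,0,0]},{"grip":0.9,"offset":[0,2,0],"angular":[0,0,0]},{"grip":0.9,"offset":[0,3,0],"angular":[0,0,0]},{"grip":0.9,"offset":[0,3,0],"angular":[0,0,0]}]'; python3 - <<'E'
from h import *
for i in range(2):
    snap("wrist"); s=manip.sense(); print("Fy",yl@s["force"],"Fx",xl@s["force"],s["ft_torque"])
print(root())
E
python3 -m crank '[{"grip":0.9,"offset":[0,1,0],"angular":[0,0,0]},{"grip":0.9,"offset":[0,2,0],"angular":[0,0,0]},{"grip":0.9,"offset":[0,2,0],"angular":[0,0,0]}]'; python3 - <<'E'
from h import *
for i in range(2):
    e=snap("scene"); s=manip.sense(); print("Fy",yl@s["force"],"Fx",xl@s["force"],s["ft_torque"])
crop(e,"s13",225,120,300,200,10)
print(root())
L=lambda p:np.round((xl@(p-o)*1000,yl@(p-o)*1000,p[2]*1000),1)
E
```

```text
t: 12.35
tcp_pos: [0.459, 0.2245, 0.0801]
tool_rot: [-0.305, 0.952, 0.0, -0.0]
force: [0.9, -3.1, -1.7]
finger_gap: 0.236
Fy -2.397659835713822 Fx -1.3341977689055005 [-0.4714  0.0225 -0.5294]
Fy -3.1023867197837367 Fx -0.9831864300711705 [-0.44    0.0222 -0.4833]
(np.float64(-36.0), np.float64(24.0), np.float64(89.4))
t: 12.75
tcp_pos: [0.4578, 0.2262, 0.0801]
tool_rot: [-0.306, 0.952, 0.0, -0.0]
force: [1.0, -2.2, -2.7]
finger_gap: 0.234
Fy -1.886020934666673 Fx -0.8100189795904496 [-0.4701 -0.0115 -0.5214]
Fy -1.5077821826940465 Fx -0.8714912181210666 [-0.4412 -0.0326 -0.5035]
(np.float64(-36.0), np.float64(26.1), np.float64(89.4))
```

View pics/s13.png

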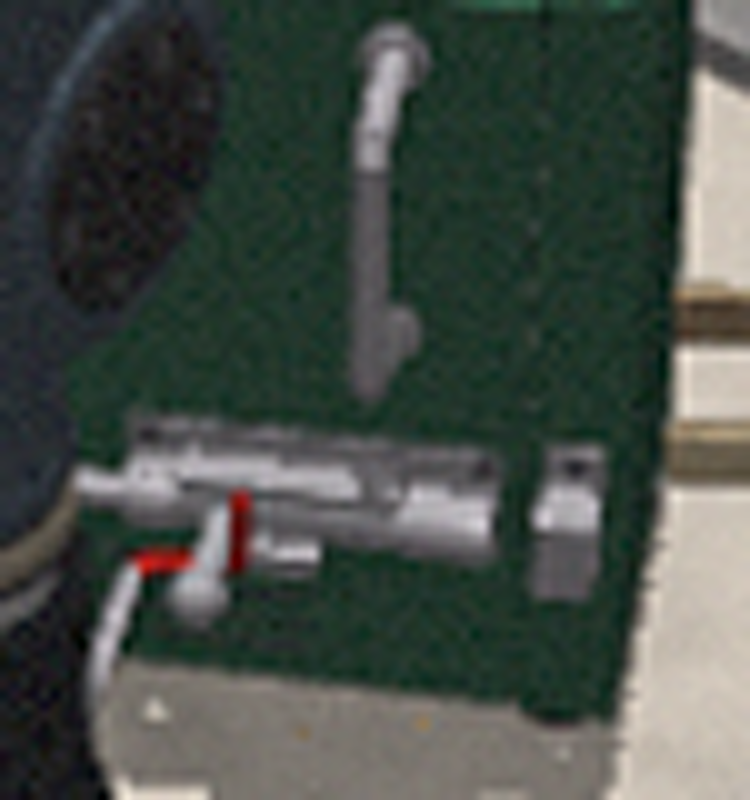

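```bash
python3 -m crank '[{"grip":0.9,"offset":[0,1,0],"angular":[0,0,0]},{"grip":0.9,"offset":[0,2,0],"angular":[0,0,0]},{"grip":0.9,"offset":[0,2,0],"angular":[0,0,0]}]'; python3 - <<'E'
from h import *
for i in range(2):
    e=snap("scene"); s=manip.sense(); print("Fy",yl@s["force"],"Fx",xl@s["force"],s["ft_torque"])
crop(e,"s14",225,120,300,200,10)
print(root())
E
```

```text
t: 13.15
tcp_pos: [0.4567, 0.2278, 0.0801]
tool_rot: [-0.305, 0.952, 0.0, 0.0]
force: [2.1, -2.4, -2.4]
finger_gap: 0.234
Fy -2.5791238285493963 Fx -0.5489411416654673 [-0.5018 -0.0586 -0.5559]
Fy -3.0914046830803468 Fx -0.43120996791769967 [-0.4752 -0.0084 -0.5679]
(np.float64(-36.0), np.float64(28.0), np.float64(89.4))
```

```bash
python3 -m crank '[{"grip":0.9,"offset":[0,1,0],"angular":[0,0,0]},{"grip":0.9,"offset":[0,1.5,0],"angular":[0,0,0]},{"grip":0.9,"offset":[0,1.5,0],"angular":[0,0,0]}]'; python3 - <<'E'
from h import *
for i in range(2):
    e=snap("scene"); s=manip.sense(); print("Fy",yl@s["force"],"Fx",xl@s["force"],s["ft_torque"])
crop(e,"s15",225,120,300,200,10)
print(root())
E
```

```text
t: 13.55
tcp_pos: [0.4559, 0.2289, 0.0802]
tool_rot: [-0.305, 0.952, -0.0, 0.0]
force: [1.1, -3.4, -2.3]
finger_gap: 0.235
Fy -3.456373161511006 Fx -0.3167170656631523 [-0.6989 -0.1049 -0.8483]
Fy -2.98115019121228 Fx -0.6457198550449343 [-0.6144 -0.1403 -0.8681]
(np.float64(-36.0), np.float64(29.2), np.float64(89.5))
```

View pics/s15.png

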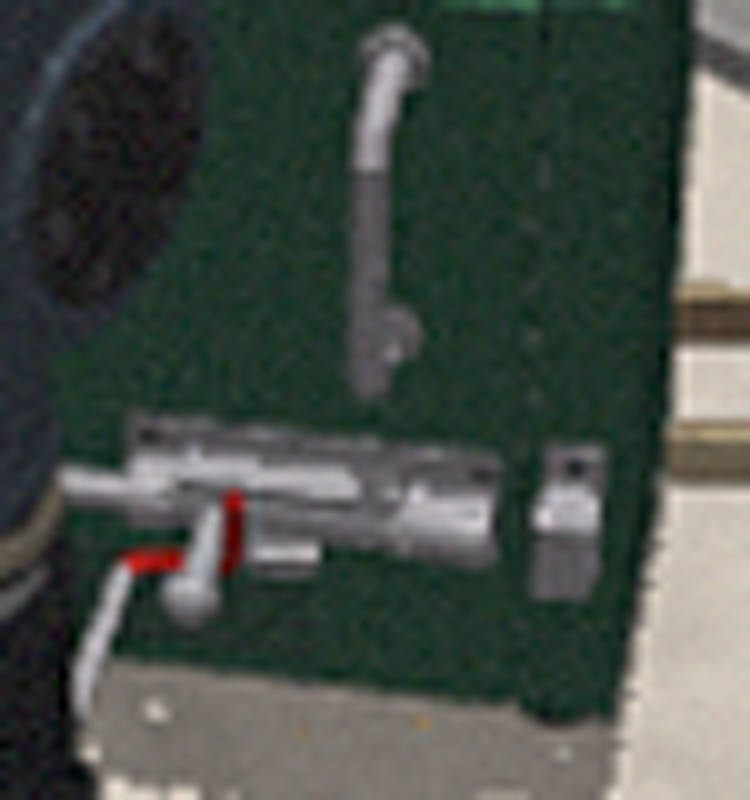

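```bash
python3 -m crank '[{"grip":0.9,"offset":[0,-0.8,0],"angular":[0,0,0]},{"grip":0.9,"offset":[0,-0.8,4],"angular":[0,0,0]},{"grip":0.9,"offset":[0,-0.8,9],"angular":[0,0,0]},{"grip":0.9,"offset":[0,-0.8,14],"angular":[0,0,0]},{"grip":0.9,"offset":[0,-0.8,19],"angular":[0,0,0]},{"grip":0.9,"offset":[0,-0.8,24],"angular":[0,0,0]},{"grip":0.9,"offset":[0,-2.5,29],"angular":[0,0,0]},{"grip":0.9,"offset":[0,-4.5,30],"angular":[0,0,0]},{"grip":0.9,"offset":[0,-4.5,30],"angular":[0,0,0]}]'; python3 - <<'E'
from h import *
e=snap("scene"); s=manip.sense(); print("Fy",yl@s["force"],"Fx",xl@s["force"],s["ft_torque"])
crop(e,"s16",225,120,300,200,10)
st();print(root())
E
```

```text
t: 14.55
tcp_pos: [0.4577, 0.2251, 0.0496]
tool_rot: [-0.306, 0.952, 0.0, -0.001]
force: [-0.4, -0.2, -2.0]
finger_gap: 0.238
Fy 0.07516340466083438 Fx 0.09263188743289434 [-0.0895  0.117  -0.0198]
t 14.6 p [0.4577 0.2252 0.0498] F [ 0.0316  0.115  -2.5732] T [-0.0895  0.117  -0.0198] gap 0.236 yaw 35.64 tilt [ 0.0019  0.0006 -1.    ]
(np.float64(-36.7), np.float64(25.5), np.float64(58.6))
```

View pics/s16.png

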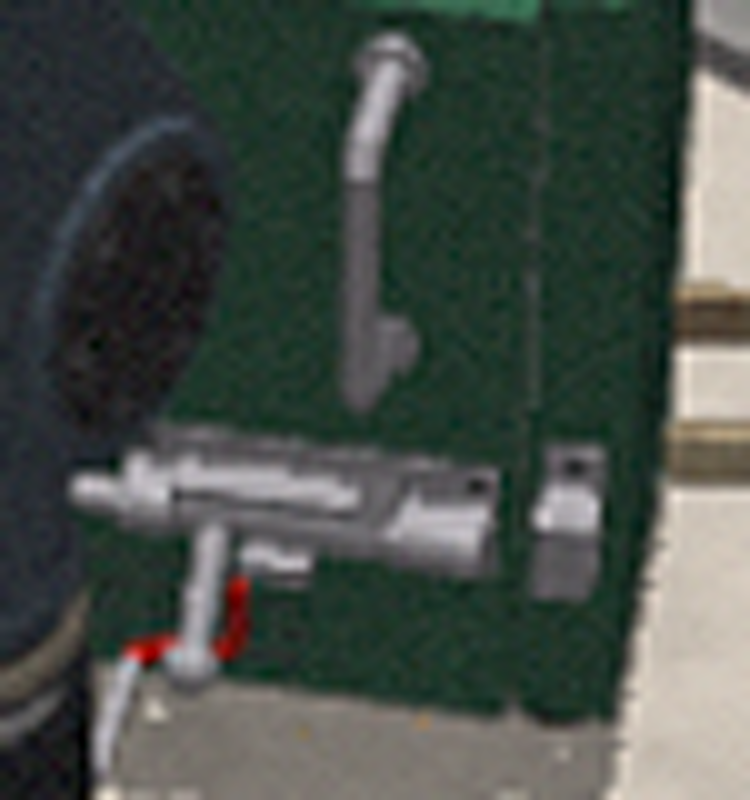

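```bash
python3 -m crank '[{"grip":0.9,"offset":[0,0,8],"angular":[0,0,0]},{"grip":0.9,"offset":[0,0,16],"angular":[0,0,0]},{"grip":0.9,"offset":[0,0,24],"angular":[0,0,0]},{"grip":0.9,"offset":[0,0,32],"angular":[0,0,0]},{"grip":0.9,"offset":[0,0,34],"angular":[0,0,0]},{"grip":0.9,"offset":[0,0,34],"angular":[0,0,0]}]'; python3 - <<'E'
from h import *
e=snap("scene"); s=manip.sense(); print("Fy",yl@s["force"],"Fx",xl@s["force"],s["ft_torque"])
crop(e,"s17",225,120,300,200,10)
st();print(root())
def B(a,y): 
    a=np.radians(a); return o-(.014+.044*np.cos(a))*xl+y*yl+np.array([0,0,.095-.044*np.sin(a)])
pe=proj(e,B(40,-.0295))
for y in (.032,.035):
  for a in (40,30,10): print(y,a,(325,660)+10*(proj(e,B(a,-.0295+y))-pe))
E
```

```text
t: 15.2
tcp_pos: [0.4581, 0.2252, 0.0155]
tool_rot: [-0.305, 0.952, 0.0, -0.001]
force: [-0.1, -0.4, -2.3]
finger_gap: 0.238
Fy -0.30695768753634517 Fx -0.3323242439061611 [-0.0153  0.0165  0.0248]
t 15.25 p [0.4584 0.2252 0.0158] F [-0.0915 -0.443  -1.1868] T [-0.0153  0.0165  0.0248] gap 0.24 yaw 35.57 tilt [ 0.0005  0.0002 -1.    ]
(np.float64(-36.1), np.float64(25.0), np.float64(25.0))
0.032 40 [209.6062 646.4542]
0.032 30 [206.3704 638.4041]
0.032 10 [202.3045 608.688 ]
0.035 40 [198.8264 645.1888]
0.035 30 [195.5324 637.1342]
0.035 10 [191.3611 607.4148]
```

View pics/s17.png

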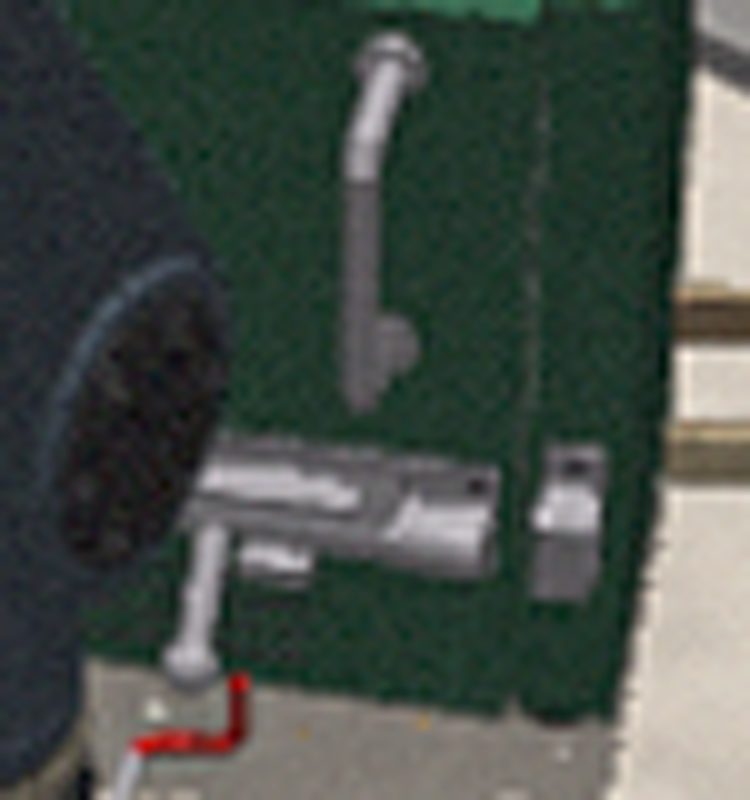

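```bash
python3 -m crank '[{"grip":0.9,"offset":[12,0,0],"angular":[0,0,0]},{"grip":0.9,"offset":[30,0,0],"angular":[0,0,0]},{"grip":0.9,"offset":[50,0,0],"angular":[0,0,0]},{"grip":0.9,"offset":[55,0,-20],"angular":[0,0,0]},{"grip":0.9,"offset":[55,-5,-60],"angular":[0,0,0]},{"grip":0.9,"offset":[55,-10,-100],"angular":[0,0,0]},{"grip":0.9,"offset":[55,-14,-140],"angular":[0,0,0]},{"grip":0.9,"offset":[55,-17,-162],"angular":[0,0,0]},{"grip":0.9,"offset":[55,-17,-162],"angular":[0,0,0]},{"grip":0.9,"offset":[55,-17,-162],"angular":[0,0,0]}]'; python3 - <<'E'
from h import *
e=snap("scene");crop(e,"s18",200,80,300,190,6)
d=snap("top");crop(d,"t18",190,120,260,210,7)
st();print(root()); plan(hand(23,8,187),35.6)
import pickle; pickle.dump((d,e),open("de5.pkl","wb"))
E
```

```text
t: 16.25
tcp_pos: [0.4233, 0.1794, 0.1783]
tool_rot: [-0.305, 0.952, -0.0, 0.0]
force: [0.3, 0.4, -1.9]
finger_gap: 0.234
t 16.35 p [0.4223 0.1793 0.1769] F [ 0.0881 -0.1037 -2.0607] T [0.0022 0.0217 0.0062] gap 0.236 yaw 35.57 tilt [ 0.0028  0.0015 -1.    ]
(np.float64(-92.2), np.float64(8.6), np.float64(185.6))
offset [-69.2  -0.7  -1. ] ang [ 0.08 -0.16 -0.03]
```

View pics/s18.png

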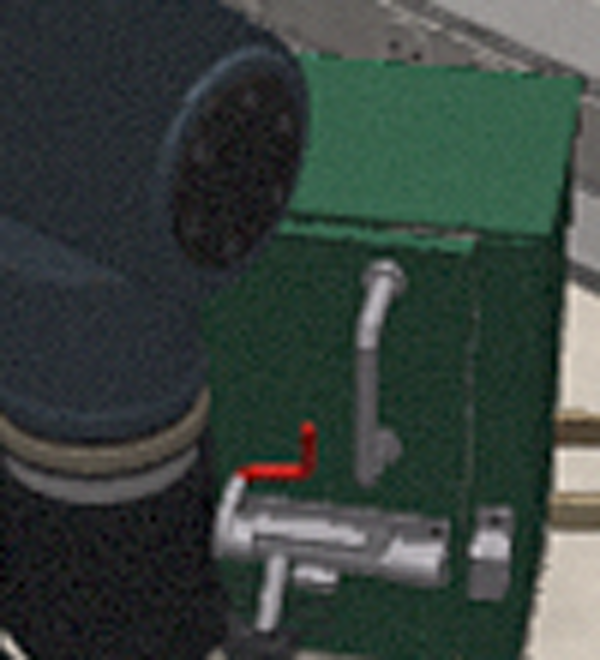

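View pics/t18.png

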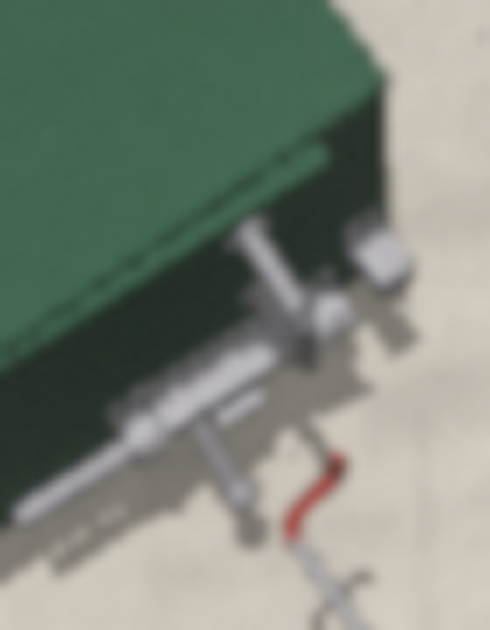

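```bash
python3 -m crank '[{"grip":0.9,"offset":[-15,0,-1],"angular":[0,0,0]},{"grip":0.9,"offset":[-35,0,-1],"angular":[0,0,0]},{"grip":0.9,"offset":[-52,0,-1],"angular":[0,0,0]},{"grip":0.9,"offset":[-62,0,-1],"angular":[0,0,0]},{"grip":0.9,"offset":[-65,0,-1],"angular":[0,0,0]},{"grip":0.9,"offset":[-65,0,-1],"angular":[0,0,0]},{"grip":0.9,"offset":[-65,0,-1],"angular":[0,0,0]}]'; python3 - <<'E'
from h import *
st();e=snap("scene");crop(e,"s19",200,80,300,190,6)
d=snap("top");crop(d,"t19",190,120,260,210,7)
st();print(root())
import pickle; pickle.dump((d,e),open("de6.pkl","wb"))
E
```

```text
t: 17.05
tcp_pos: [0.4752, 0.2169, 0.1785]
tool_rot: [-0.305, 0.952, 0.0, -0.001]
force: [-0.7, -0.5, -3.3]
finger_gap: 0.235
t 17.05 p [0.4752 0.2169 0.1785] F [-0.7389 -0.4724 -3.3126] T [-0.0302 -0.0237  0.0451] gap 0.235 yaw 35.57 tilt [ 0.0023  0.0009 -1.    ]
t 17.15 p [0.4756 0.2169 0.1789] F [-0.1836 -0.0099 -1.5035] T [-0.0501  0.0266  0.0587] gap 0.234 yaw 35.56 tilt [ 0.0012  0.0005 -1.    ]
(np.float64(-27.0), np.float64(8.1), np.float64(188.0))
```

View pics/s19.png

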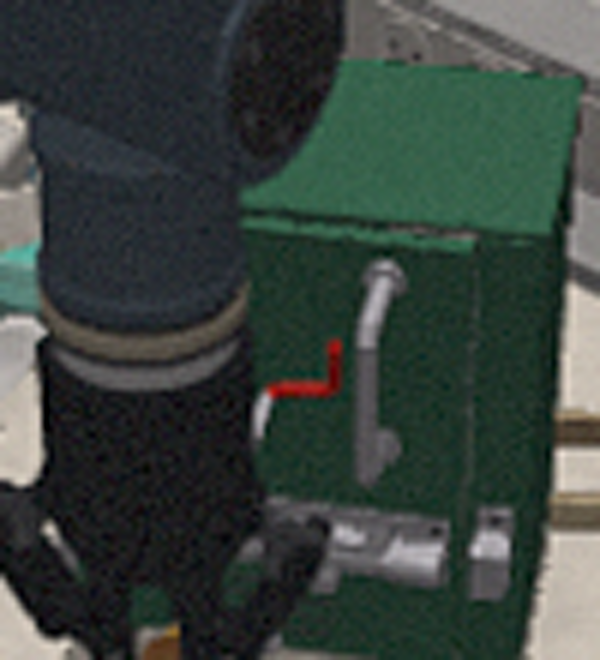

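View pics/t19.png

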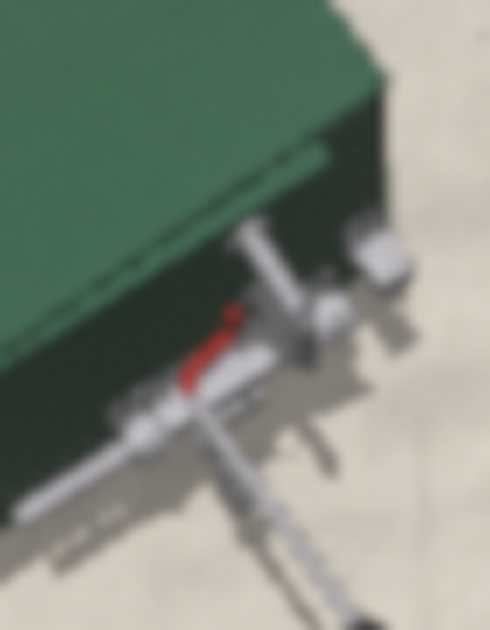

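```bash
python3 -m crank '[{"grip":0.9,"offset":[-3,0,0],"angular":[0,0,0]},{"grip":0.9,"offset":[-5,0,0],"angular":[0,0,0]},{"grip":0.9,"offset":[-5,-3,0],"angular":[0,0,0]},{"grip":0.9,"offset":[-5,-8,0],"angular":[0,0,0]},{"grip":0.9,"offset":[-5,-13,0],"angular":[0,0,0]},{"grip":0.9,"offset":[-5,-16,0],"angular":[0,0,0]},{"grip":0.9,"offset":[-5,-16,0],"angular":[0,0,0]}]'; python3 - <<'E'
from h import *
s=manip.sense(); print("Fy",yl@s["force"],"Fx",xl@s["force"],s["ft_torque"])
e=snap("scene");crop(e,"s20",200,80,300,190,6)
d=snap("top");crop(d,"t20",190,120,260,210,7)
st();print(root())
s=manip.sense(); print("Fy",yl@s["force"],"Fx",xl@s["force"],s["ft_torque"])
E
```

```text
t: 17.85
tcp_pos: [0.4903, 0.2066, 0.1791]
tool_rot: [-0.305, 0.952, -0.0, 0.0]
force: [-0.0, -0.3, -1.4]
finger_gap: 0.236
Fy -0.2633730787209763 Fx -0.22715714698137535 [-0.0532 -0.0206 -0.0033]
t 17.95 p [0.4899 0.207  0.1791] F [ 0.2189  0.2261 -1.8624] T [-0.0074  0.0388  0.0296] gap 0.238 yaw 35.55 tilt [ 0.0002  0.0002 -1.    ]
(np.float64(-21.1), np.float64(-8.3), np.float64(188.4))
Fy 0.056443210930521626 Fx 0.3096278450914235 [-0.0074  0.0388  0.0296]
```

View pics/s20.png

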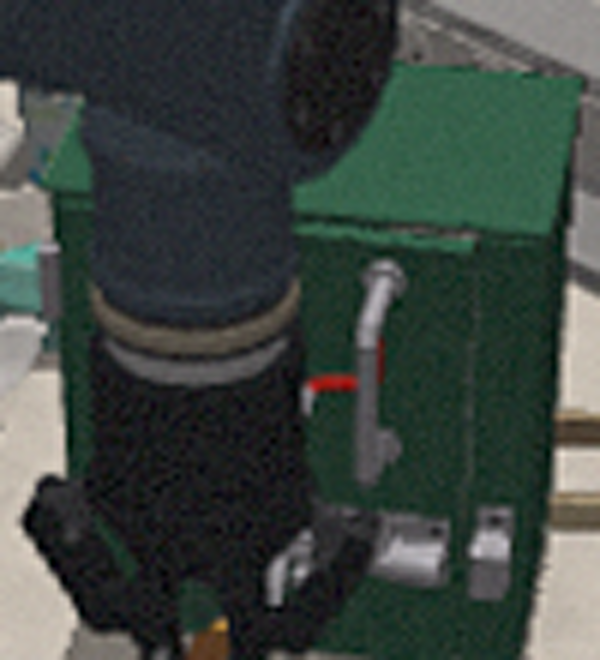

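View pics/t20.png

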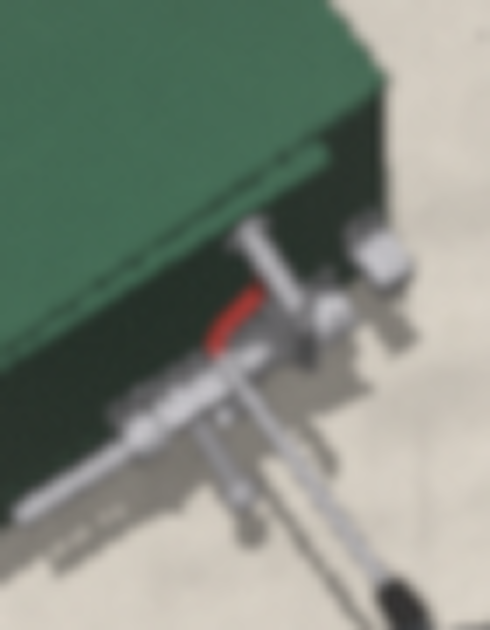

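```bash
python3 -m crank '[{"grip":0.9,"offset":[0,-4,0],"angular":[0,0,0]},{"grip":0.9,"offset":[0,-8,0],"angular":[0,0,0]},{"grip":0.9,"offset":[0,-12,0],"angular":[0,0,0]},{"grip":0.9,"offset":[0,-14,0],"angular":[0,0,0]},{"grip":0.9,"offset":[0,-14,0],"angular":[0,0,0]},{"grip":0.9,"offset":[4,-14,0],"angular":[0,0,0]},{"grip":0.9,"offset":[8,-14,0],"angular":[0,0,0]},{"grip":0.9,"offset":[8,-14,0],"angular":[0,0,0]}]'; cat >> h.py <<'E'
def path(phi0,phis,D=27,yr=-129,lag=0):
    "offset/turn rows from the present pose to follow the door from phi0"
    s=manip.sense();R0=Ro.from_quat(s["tool_rot"]).as_matrix();p0=np.array(s["tcp_pos"])
    H=o+.107*yl
    r0=p0-R0[:,0]*LEN
    v=r0-H; v[2]=0; a0=np.radians(phi0)
    for f in phis:
        c=np.radians(f-phi0); Rz=Ro.from_rotvec([0,0,-c]).as_matrix()
        r=H+Rz@v; ax=Rz@(-R0[:,0]); p=r-LEN*ax; p[2]=p0[2]
        print(f,"off",(R0.T@(p-p0)*1000).round(1),"ang z",round(np.degrees(c),1),"world",p.round(3),"rad",np.hypot(*p[:2]).round(3))
E
python3 - <<'E'
from h import *
s=manip.sense(); print("Fy",yl@s["force"],"Fx",xl@s["force"],s["ft_torque"])
e=snap("scene");crop(e,"s21",200,80,300,190,6)
d=snap("top");crop(d,"t21",190,120,260,210,7)
st();print(root())
path(3,range(6,66,4))
E
```

```text
t: 18.75
tcp_pos: [0.4904, 0.1908, 0.179]
tool_rot: [-0.305, 0.952, 0.0, -0.001]
force: [0.3, 0.3, -2.2]
finger_gap: 0.237
Fy 0.09472023658690926 Fx 0.45448820142966134 [-0.015   0.0145  0.0678]
t 18.85 p [0.4913 0.1911 0.1792] F [-0.4045 -0.6337 -1.6826] T [-0.0067 -0.0003  0.0296] gap 0.233 yaw 35.57 tilt [-0.  0. -1.]
(np.float64(-29.2), np.float64(-21.9), np.float64(188.5))
6 off [ 6.4 12.9  0. ] ang z 3.0 world [0.479 0.198 0.179] rad 0.518
10 off [13.9 30.6  0. ] ang z 7.0 world [0.462 0.208 0.179] rad 0.507
14 off [20.1 48.8  0. ] ang z 11.0 world [0.447 0.219 0.179] rad 0.497
18 off [25.1 67.3  0. ] ang z 15.0 world [0.432 0.231 0.179] rad 0.49
22 off [28.7 86.2  0. ] ang z 19.0 world [0.418 0.244 0.179] rad 0.484
26 off [ 31.1 105.2   0. ] ang z 23.0 world [0.405 0.259 0.179] rad 0.48
30 off [ 32.  124.4   0. ] ang z 27.0 world [0.393 0.274 0.179] rad 0.479
34 off [ 31.7 143.6   0. ] ang z 31.0 world [0.382 0.29  0.179] rad 0.479
38 off [ 30.  162.8   0. ] ang z 35.0 world [0.372 0.306 0.179] rad 0.482
42 off [ 27.  181.7   0. ] ang z 39.0 world [0.364 0.323 0.179] rad 0.487
46 off [ 22.6 200.4   0. ] ang z 43.0 world [0.356 0.341 0.179] rad 0.493
50 off [ 17.  218.8   0. ] ang z 47.0 world [0.35  0.359 0.179] rad 0.502
54 off [ 10.1 236.7   0. ] ang z 51.0 world [0.345 0.378 0.179] rad 0.512
58 off [  2.  254.1   0. ] ang z 55.0 world [0.342 0.397 0.179] rad 0.524
62 off [ -7.4 270.9   0. ] ang z 59.0 world [0.34  0.416 0.179] rad 0.537
```

View pics/s21.png

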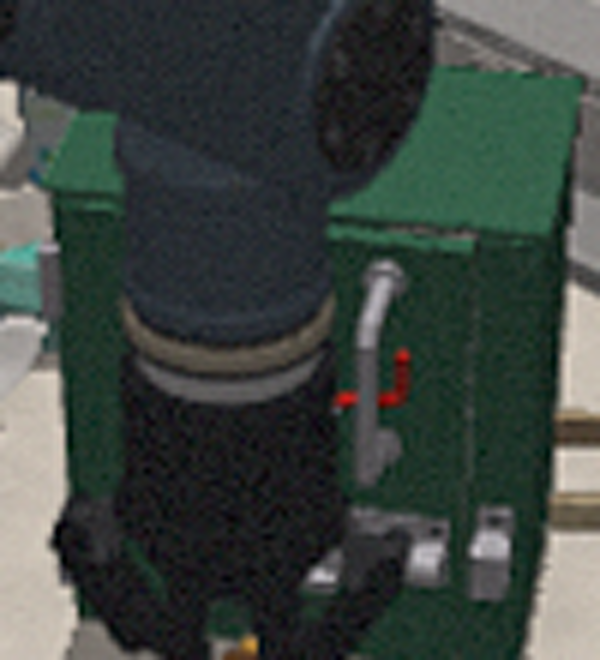

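View pics/t21.png

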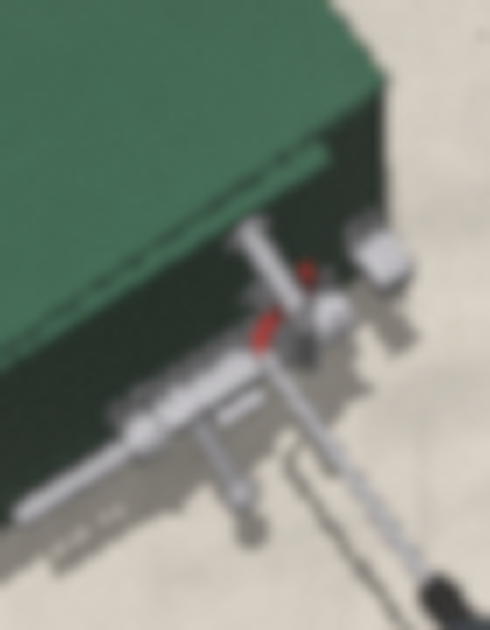

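```bash
python3 -m crank '[{"grip":0.9,"offset":[6.4,12.9,0],"angular":[0,0,3]},{"grip":0.9,"offset":[12,26,0],"angular":[0,0,6]},{"grip":0.9,"offset":[17,39.5,0],"angular":[0,0,9]},{"grip":0.9,"offset":[21.5,53.4,0],"angular":[0,0,12]},{"grip":0.9,"offset":[25,67.3,0],"angular":[0,0,15]},{"grip":0.9,"offset":[28,81.5,0],"angular":[0,0,18]},{"grip":0.9,"offset":[30,95.6,0],"angular":[0,0,21]},{"grip":0.9,"offset":[31.5,110,0],"angular":[0,0,24]},{"grip":0.9,"offset":[32,124.4,0],"angular":[0,0,27]},{"grip":0.9,"offset":[32,124.4,0],"angular":[0,0,27]}]'; python3 - <<'E'
from h import *
st();e=snap("scene");crop(e,"s22",170,80,310,210,5)
d=snap("top");crop(d,"t22",180,100,300,250,4)
st();print(root())
path(30,range(34,70,4))
E
```

```text
t: 19.85
tcp_pos: [0.3921, 0.2746, 0.1793]
tool_rot: [-0.076, 0.997, 0.0, -0.0]
force: [-0.4, 0.2, -1.4]
finger_gap: 0.234
t 19.85 p [0.3921 0.2746 0.1793] F [-0.3816  0.1641 -1.4217] T [0.0476 0.0254 0.0346] gap 0.234 yaw 8.7 tilt [ 0.0003  0.0003 -1.    ]
t 19.95 p [0.3933 0.2738 0.1793] F [ 0.3893 -0.0665 -0.8709] T [ 0.0048  0.0045 -0.0018] gap 0.234 yaw 8.69 tilt [-0.0006 -0.0002 -1.    ]
(np.float64(-83.9), np.float64(5.5), np.float64(188.7))
34 off [ 8.4 17.3 -0. ] ang z 4.0 world [0.382 0.29  0.179] rad 0.48
38 off [15.5 35.1 -0. ] ang z 8.0 world [0.373 0.306 0.179] rad 0.482
42 off [21.4 53.3 -0. ] ang z 12.0 world [0.364 0.323 0.179] rad 0.487
46 off [26.  71.9 -0. ] ang z 16.0 world [0.357 0.341 0.179] rad 0.493
50 off [29.3 90.8 -0. ] ang z 20.0 world [0.351 0.359 0.179] rad 0.502
54 off [ 31.2 109.9  -0. ] ang z 24.0 world [0.346 0.378 0.179] rad 0.512
58 off [ 31.9 129.1  -0. ] ang z 28.0 world [0.342 0.397 0.179] rad 0.524
62 off [ 31.2 148.2  -0. ] ang z 32.0 world [0.34  0.416 0.179] rad 0.537
66 off [ 29.1 167.3  -0. ] ang z 36.0 world [0.339 0.435 0.179] rad 0.551
```

View pics/s22.png

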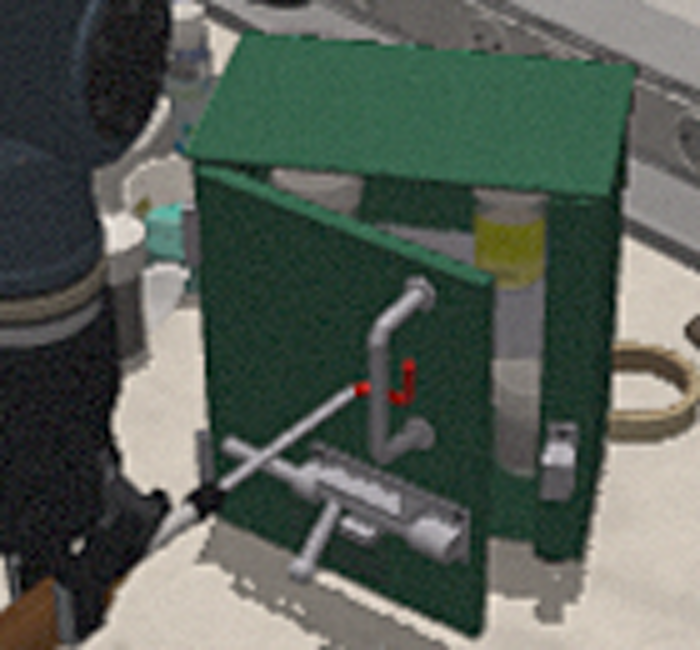

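View pics/t22.png

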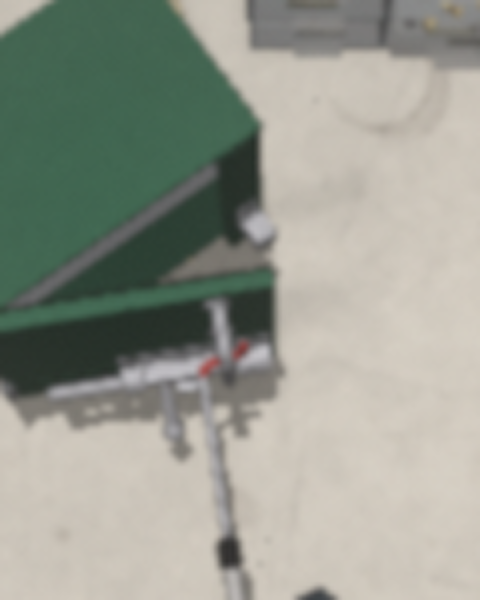

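```bash
python3 -m crank '[{"grip":0.9,"offset":[8.4,17.3,0],"angular":[0,0,4]},{"grip":0.9,"offset":[15.5,35.1,0],"angular":[0,0,8]},{"grip":0.9,"offset":[21.4,53.3,0],"angular":[0,0,12]},{"grip":0.9,"offset":[26,71.9,0],"angular":[0,0,16]},{"grip":0.9,"offset":[29.3,90.8,0],"angular":[0,0,20]},{"grip":0.9,"offset":[31.2,109.9,0],"angular":[0,0,24]},{"grip":0.9,"offset":[31.9,129.1,0],"angular":[0,0,28]},{"grip":0.9,"offset":[31.2,148.2,0],"angular":[0,0,32]},{"grip":0.9,"offset":[29.1,167.3,0],"angular":[0,0,36]},{"grip":0.9,"offset":[29.1,167.3,0],"angular":[0,0,36]}]'; python3 - <<'E'
from h import *
st();e=snap("scene");crop(e,"s23",130,80,310,230,4)
d=snap("top");crop(d,"t23",130,100,300,290,4)
st();print(root())
E
```

```text
t: 20.95
tcp_pos: [0.3407, 0.4366, 0.1792]
tool_rot: [0.236, 0.972, 0.001, 0.001]
force: [0.4, 0.1, -1.1]
finger_gap: 0.24
t 20.95 p [0.3407 0.4366 0.1792] F [ 0.4222  0.0602 -1.1418] T [0.0053 0.03   0.0342] gap 0.24 yaw -27.34 tilt [-0.0009  0.0027 -1.    ]
t 21.05 p [0.3397 0.4342 0.1788] F [-0.4671 -0.5371 -2.9292] T [-0.0204  0.0099  0.0149] gap 0.241 yaw -27.33 tilt [-0.0002 -0.001  -1.    ]
(np.float64(-127.5), np.float64(73.5), np.float64(188.2))
```

View pics/s23.png

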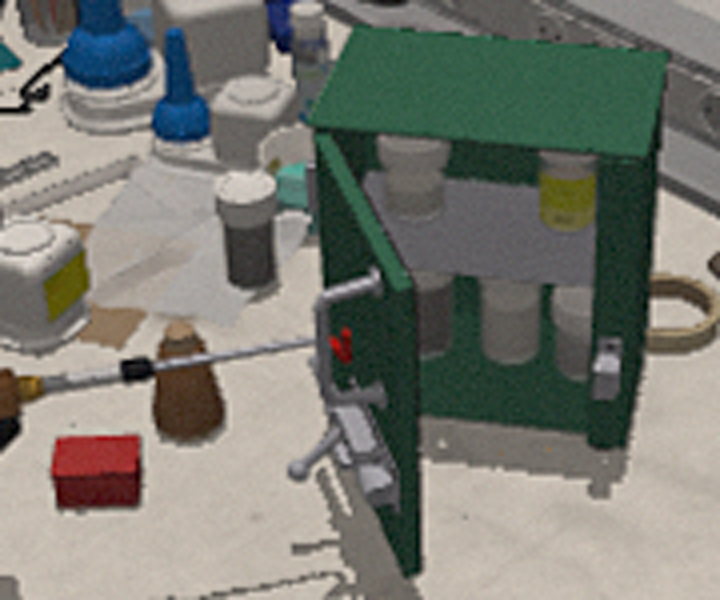

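View pics/t23.png

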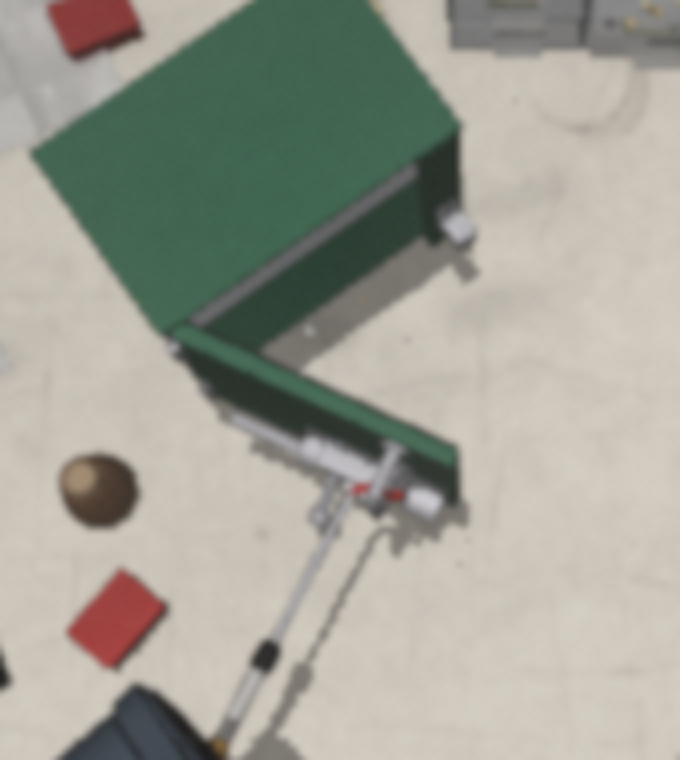

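```bash
python3 -m crank '[{"grip":0.9,"offset":[-4,0,0],"angular":[0,0,0]},{"grip":0.9,"offset":[-9,0,0],"angular":[0,0,0]},{"grip":0.9,"offset":[-9,3,0],"angular":[0,0,0]},{"grip":0.9,"offset":[-9,12,0],"angular":[0,0,0]},{"grip":0.9,"offset":[-9,22,0],"angular":[0,0,0]},{"grip":0.9,"offset":[-9,32,0],"angular":[0,0,0]},{"grip":0.9,"offset":[-9,36,0],"angular":[0,0,0]},{"grip":0.9,"offset":[-9,36,0],"angular":[0,0,0]}]'; python3 - <<'E'
from h import *
st();e=snap("scene");crop(e,"s24",130,80,310,230,4)
d=snap("top");crop(d,"t24",130,100,300,290,4)
st()
E
```

```text
t: 21.85
tcp_pos: [0.3643, 0.4635, 0.179]
tool_rot: [0.237, 0.972, 0.0, 0.0]
force: [0.1, -0.5, -2.1]
finger_gap: 0.234
t 21.85 p [0.3643 0.4635 0.179 ] F [ 0.08   -0.526  -2.1131] T [-0.0252 -0.0025  0.0176] gap 0.234 yaw -27.39 tilt [-0.0002  0.0005 -1.    ]
t 21.95 p [0.3636 0.4625 0.1789] F [ 0.2844 -0.7795 -2.1492] T [-0.0078  0.0368 -0.0318] gap 0.235 yaw -27.4 tilt [ 0.0003 -0.001  -1.    ]
```

View pics/s24.png

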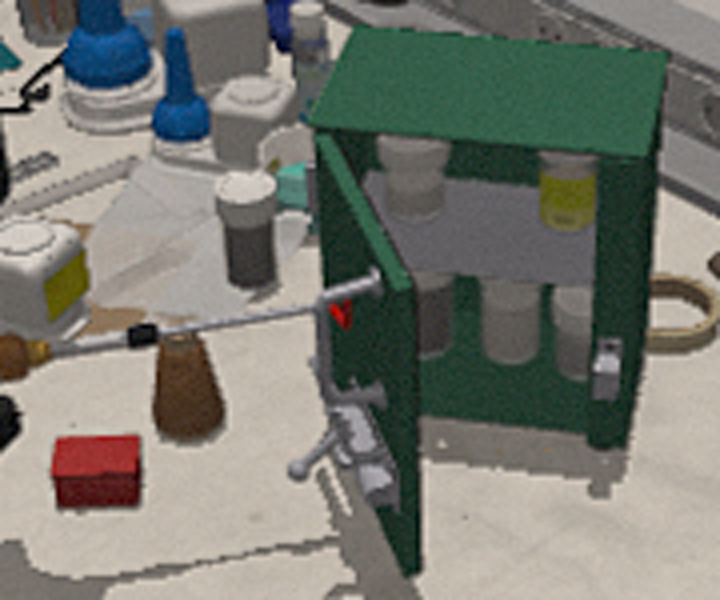

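View pics/t24.png

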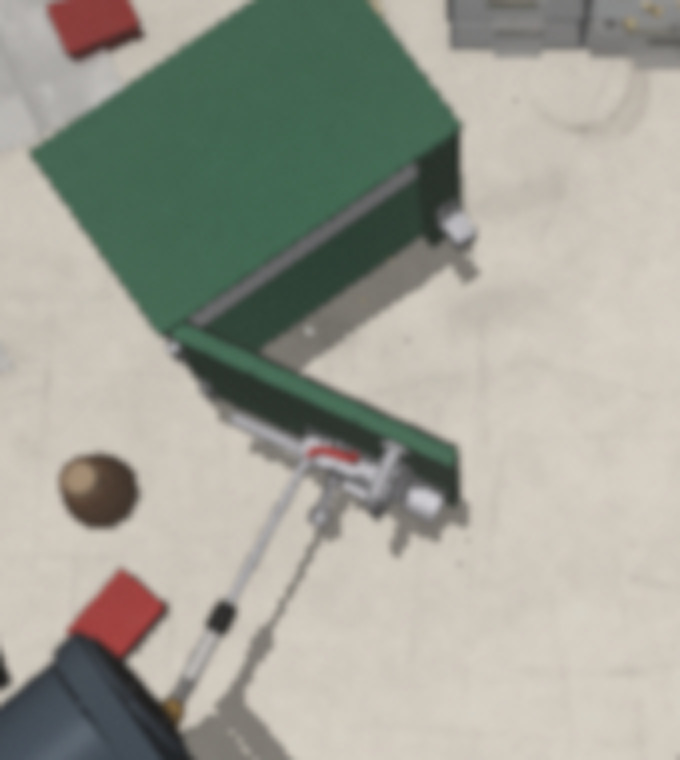

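```bash
python3 -m crank '[{"grip":0.9,"offset":[10,0,0],"angular":[0,0,0]},{"grip":0.9,"offset":[30,0,0],"angular":[0,0,0]},{"grip":0.9,"offset":[50,0,0],"angular":[0,0,0]},{"grip":0.9,"offset":[65,0,0],"angular":[0,0,5]},{"grip":0.9,"offset":[70,0,0],"angular":[0,0,12]},{"grip":0.9,"offset":[70,0,0],"angular":[0,0,12]},{"grip":0.9,"offset":[70,0,0],"angular":[0,0,12]}]'; python3 - <<'E'
from h import *
st();print(manip.sense()["q"]); plan([.36,.38,.05],-60); plan([.36,.38,.0075],-60)
E
```

```text
t: 22.65
tcp_pos: [0.3013, 0.4948, 0.1792]
tool_rot: [0.336, 0.942, -0.0, 0.0]
force: [0.1, 0.6, -1.8]
finger_gap: 0.236
t 22.65 p [0.3013 0.4948 0.1792] F [ 0.0821  0.5641 -1.7902] T [ 0.017  -0.0169  0.0143] gap 0.236 yaw -39.25 tilt [-0.0001 -0.0001 -1.    ]
[ 0.831   0.5313  1.6013 -0.0001  1.0091 -0.0547]
offset [-118.   -51.7  129.2] ang [-0.01  0.01 20.75]
offset [-118.   -51.7  171.7] ang [-0.01  0.01 20.75]
```

```bash
python3 -m crank '[{"grip":0.9,"offset":[-5,-5,0],"angular":[0,0,7]},{"grip":0.9,"offset":[-25,-15,10],"angular":[0,0,14]},{"grip":0.9,"offset":[-55,-27,30],"angular":[0,0,20.7]},{"grip":0.9,"offset":[-85,-40,60],"angular":[0,0,20.7]},{"grip":0.9,"offset":[-110,-48,95],"angular":[0,0,20.7]},{"grip":0.9,"offset":[-118,-52,125],"angular":[0,0,20.7]},{"grip":0.9,"offset":[-118,-52,130],"angular":[0,0,20.7]},{"grip":0.9,"offset":[-118,-52,130],"angular":[0,0,20.7]}]'; python3 - <<'E'
from h import *
e=snap("scene","s25");d=snap("top","t25")
st();plan([.36,.38,.0075],-60)
E
```

```text
t: 23.45
tcp_pos: [0.36, 0.3794, 0.0486]
tool_rot: [0.501, 0.865, -0.001, -0.0]
force: [-0.3, -0.4, -0.7]
finger_gap: 0.24
t 23.55 p [0.3607 0.3809 0.0503] F [ 0.2255  0.5494 -2.2154] T [0.0249 0.0183 0.03  ] gap 0.236 yaw -60.06 tilt [ 0.0003  0.0027 -1.    ]
offset [-0.4 -1.2 42.8] ang [ 0.15 -0.02 -0.06]
```

View pics/s25.png

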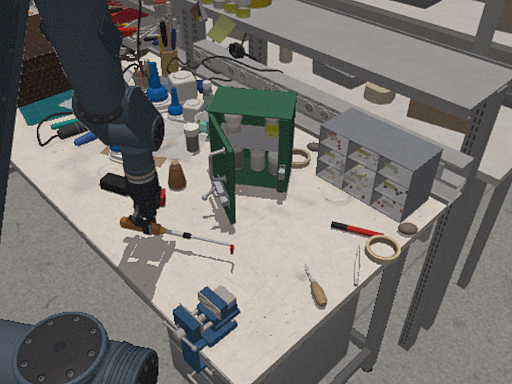

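View pics/t25.png

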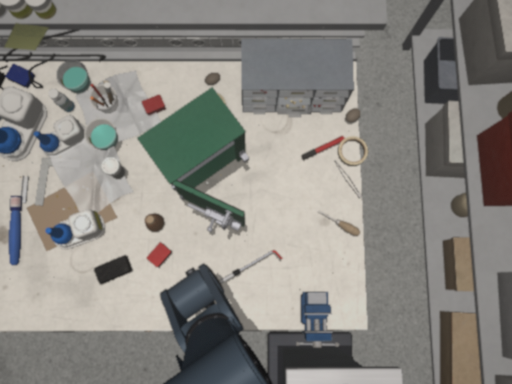

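```bash
python3 -m crank '[{"grip":0.9,"offset":[0,0,10],"angular":[0,0,0]},{"grip":0.9,"offset":[0,0,22],"angular":[0,0,0]},{"grip":0.9,"offset":[0,0,32],"angular":[0,0,0]},{"grip":0.9,"offset":[0,0,38],"angular":[0,0,0]},{"grip":0.9,"offset":[0,0,41],"angular":[0,0,0]},{"grip":0.9,"offset":[0,0,42],"angular":[0,0,0]},{"grip":0.9,"offset":[0,0,42],"angular":[0,0,0]},{"grip":0.9,"offset":[0,0,42],"angular":[0,0,0]}]'; python3 - <<'E'
from h import *
st();e=snap("scene");crop(e,"s26",90,150,260,300,4)
for i in range(3): snap("wrist");st()
E
```

```text
t: 24.35
tcp_pos: [0.3602, 0.3798, 0.0073]
tool_rot: [0.501, 0.865, 0.0, 0.0]
force: [-0.2, -0.2, -1.7]
finger_gap: 0.239
t 24.35 p [0.3602 0.3798 0.0073] F [-0.1886 -0.1903 -1.6733] T [0.0749 0.0206 0.0285] gap 0.239 yaw -60.13 tilt [ 0.      0.0005 -1.    ]
t 24.45 p [0.3602 0.3798 0.0074] F [ 0.4771  1.1844 -2.0814] T [ 0.0329 -0.0076 -0.0055] gap 0.238 yaw -60.13 tilt [ 0.0001  0.0007 -1.    ]
t 24.5 p [0.3602 0.3798 0.0075] F [-0.0518  0.37   -1.611 ] T [ 0.034  -0.0103 -0.0547] gap 0.238 yaw -60.13 tilt [ 0.      0.0007 -1.    ]
t 24.55 p [0.3601 0.3798 0.0074] F [-0.0496  0.2698 -1.9228] T [ 0.023  -0.0428 -0.0171] gap 0.242 yaw -60.13 tilt [ 0.      0.0006 -1.    ]
```

View pics/s26.png

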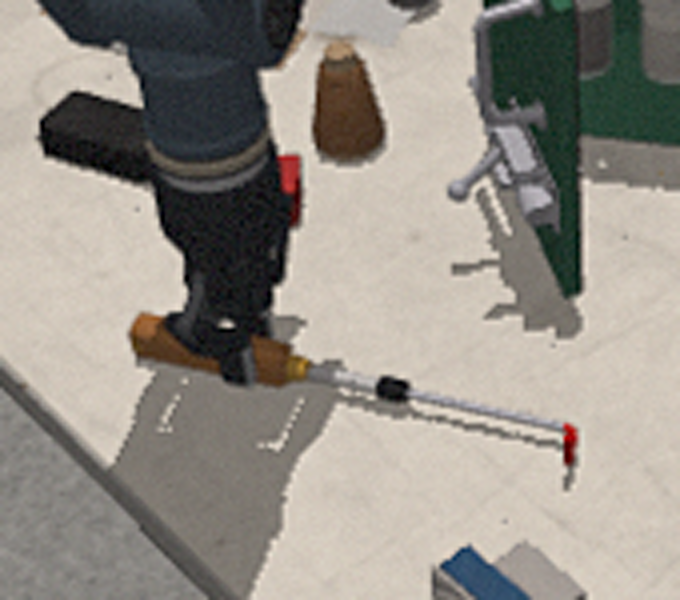

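```bash
python3 -m crank '[{"grip":0.9,"offset":[0,0,1],"angular":[0,0,0]},{"grip":0.9,"offset":[0,0,2],"angular":[0,0,0]},{"grip":0.9,"offset":[0,0,2],"angular":[0,0,0]},{"grip":0.9,"offset":[0,0,2],"angular":[0,0,0]}]'; python3 - <<'E'
from h import *
for i in range(2): snap("wrist");st()
E
```

```text
t: 24.95
tcp_pos: [0.3599, 0.3797, 0.0051]
tool_rot: [0.501, 0.865, -0.0, -0.0]
force: [-0.1, 0.1, -2.5]
finger_gap: 0.236
t 25.0 p [0.3599 0.3797 0.0051] F [-0.2311 -0.7433 -0.9803] T [0.0011 0.0172 0.0271] gap 0.24 yaw -60.13 tilt [-0.     -0.0001 -1.    ]
t 25.05 p [0.3599 0.3797 0.0051] F [ 0.6341  0.4489 -2.4557] T [-0.0524 -0.0479 -0.0214] gap 0.237 yaw -60.13 tilt [-0.     -0.0001 -1.    ]
```

```bash
python3 -m crank '[{"grip":0.9,"offset":[0,0,1],"angular":[0,0,0]},{"grip":0.9,"offset":[0,0,1],"angular":[0,0,0]}]'; python3 - <<'E'
from h import *
for i in range(3): snap("wrist");st()
E
```

```text
t: 25.25
tcp_pos: [0.36, 0.3798, 0.0047]
tool_rot: [0.501, 0.865, 0.0, 0.0]
force: [-0.1, -0.0, 3.3]
finger_gap: 0.236
t 25.3 p [0.36   0.3798 0.0047] F [-0.5957 -1.3656  4.6268] T [-0.1014  0.1544 -0.0137] gap 0.24 yaw -60.13 tilt [ 0.0001  0.0005 -1.    ]
t 25.35 p [0.36   0.3798 0.0047] F [-0.0285 -1.111   5.6842] T [-0.1492  0.1473 -0.0473] gap 0.234 yaw -60.12 tilt [ 0.      0.0004 -1.    ]
t 25.4 p [0.36   0.3798 0.0047] F [-0.0294 -0.4747  6.3403] T [-0.1129  0.187   0.0017] gap 0.237 yaw -60.13 tilt [ 0.      0.0004 -1.    ]
```

Contact with the bench felt. Release: opening swings the pads back, so I open in place (to clear 60 mm), then rise.

```bash
python3 -m crank '[{"grip":0.65,"offset":[0,0,-0.5],"angular":[0,0,0]},{"grip":0.5,"offset":[0,0,-0.5],"angular":[0,0,0]},{"grip":0.35,"offset":[0,0,-0.5],"angular":[0,0,0]},{"grip":0.35,"offset":[0,0,-0.5],"angular":[0,0,0]},{"grip":0.35,"offset":[0,0,-10],"angular":[0,0,0]},{"grip":0.35,"offset":[0,0,-30],"angular":[0,0,0]},{"grip":0.35,"offset":[0,0,-60],"angular":[0,0,0]},{"grip":0.35,"offset":[0,0,-100],"angular":[0,0,0]},{"grip":0.35,"offset":[0,0,-130],"angular":[0,0,0]},{"grip":0.35,"offset":[0,0,-130],"angular":[0,0,0]}]'; python3 - <<'E'
from h import *
st();e=snap("scene","s27");d=snap("top","t27");w=snap("wrist","w27");st()
E
```

```text
t: 26.4
tcp_pos: [0.3623, 0.3815, 0.1387]
tool_rot: [0.501, 0.866, 0.004, 0.002]
force: [-0.2, 0.8, -0.3]
finger_gap: 0.647
t 26.4 p [0.3623 0.3815 0.1387] F [-0.2418  0.7639 -0.3231] T [0.0391 0.002  0.0292] gap 0.647 yaw -60.12 tilt [ 0.0008  0.0097 -1.    ]
t 26.55 p [0.3595 0.3794 0.1341] F [-0.1848  1.1688 -0.495 ] T [ 0.0102  0.0287 -0.0136] gap 0.649 yaw -60.13 tilt [-0.     -0.0004 -1.    ]
```

View pics/s27.png

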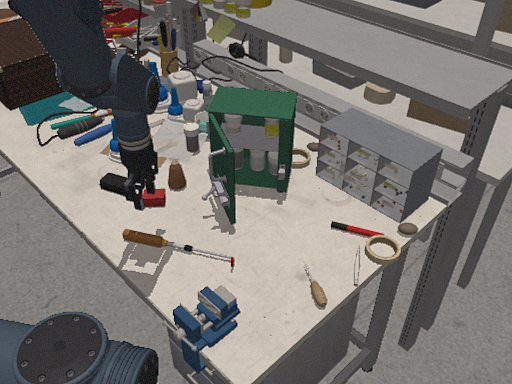

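View pics/w27.png

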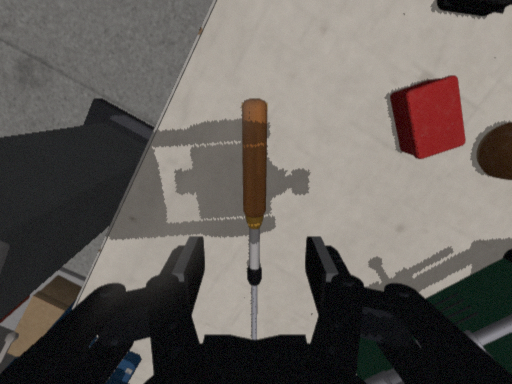

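```bash
python3 - <<'E'
from h import *
e=snap("scene");d=snap("top"); crop(e,"s28",200,80,300,230,5)
import pickle; d0,e0=pickle.load(open("de.pkl","rb"))
df=cv2.absdiff(d["pixels"],d0["pixels"]).max(2); m=(cv2.GaussianBlur(df,(5,5),0)>25).astype(np.uint8)
n,l,s,c=cv2.connectedComponentsWithStats(m)
print([(s[i,:5].tolist()) for i in range(1,n) if s[i,4]>8])
H=o+.107*yl
def P(v,phi):
    a=np.radians(-phi);c_,s_=np.cos(a),np.sin(a);x,y=v[0],v[1]-107
    return H+((c_*x-s_*y)*xl+(s_*x+c_*y)*yl)/1000+np.array([0,0,v[2]/1000])
for phi in (56,58,60):
  for b in (0,32,35):
    for k in (40,10):
      a=np.radians(k); q=proj(e,P((-14-44*np.cos(a),-29.5+b,95-44*np.sin(a)),phi)); print(phi,b,k,((q-[200,80])*5).round(0), end=";")
  print("edge top",((proj(e,P((0,-80,240),phi))-[200,80])*5).round(0),"bar",((proj(e,P((-36,-38,193),phi))-[200,80])*5).round(0))
E
```

```text
[[223, 141, 12, 8, 54], [174, 149, 74, 90, 2761], [285, 176, 18, 112, 824], [265, 251, 17, 10, 65], [152, 262, 116, 122, 8376], [230, 269, 14, 10, 80], [271, 343, 2, 5, 9], [36, 374, 58, 10, 473]]
56 0 40 [ 60. 624.];56 0 10 [ 40. 599.];56 32 40 [ 39. 588.];56 32 10 [ 19. 562.];56 35 40 [ 37. 584.];56 35 10 [ 18. 559.];edge top [175. 383.] bar [ 76. 433.]
58 0 40 [ 50. 625.];58 0 10 [ 30. 599.];58 32 40 [ 31. 588.];58 32 10 [ 12. 562.];58 35 40 [ 30. 584.];58 35 10 [ 10. 558.];edge top [162. 386.] bar [ 65. 434.]
60 0 40 [ 40. 625.];60 0 10 [ 20. 598.];60 32 40 [ 24. 587.];60 32 10 [  4. 561.];60 35 40 [ 22. 584.];60 35 10 [  2. 558.];edge top [149. 389.] bar [ 55. 435.]
```

View pics/s28.png

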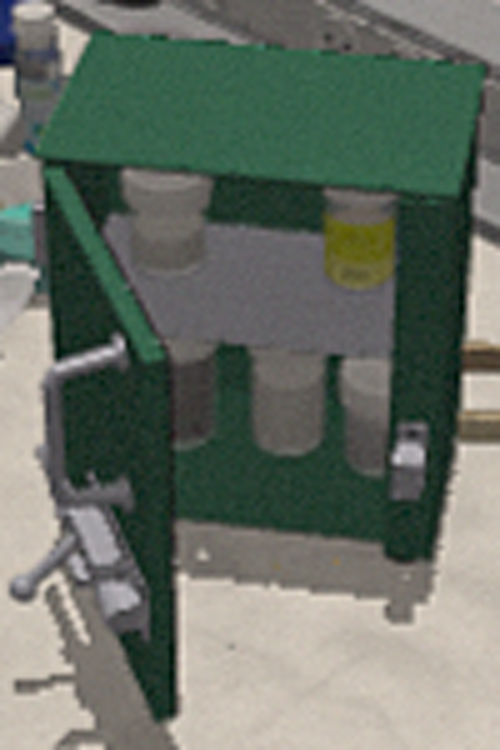

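```bash
python3 - <<'E'
from h import *
st(); print(manip.sign_off())
E
```

```text
t 26.65 p [0.3591 0.3791 0.1331] F [-0.2497  0.895  -0.4664] T [ 0.0072 -0.0548 -0.0251] gap 0.652 yaw -60.13 tilt [-0.0002 -0.0028 -1.    ]
the job is handed in; nothing more can be done
None
```

I did the whole job with the hook and handed it in at 26.7 s.

**What I did**
- I felt for the door face with the hook's tip, at about 5 N.
- I lifted the knob with the leg of the hook and drew the bolt left until the stop was felt, at about 3 N. Then I let the knob drop into the far notch.
- I pulled the door open by its handle.
- I laid the hook flat on clear bench and let go only after feeling it touch down.

**What the last checks showed**
- **Door:** it stands open about 58–60°.
- **Bolt and knob:** the knob's ball sits within a few pixels of where a fully drawn bolt and sunk knob should put it.
- **Hook:** it lies flat and free on the bench.
- **Other things:** the before-and-after overhead pictures differ only at the door, the hook and the arm. The red tin lies close to the area hidden by the arm and its shadow, but the wrist picture shows it standing undisturbed.
- **Robot:** at hand-in the arm was clear and touching nothing.

**What disagreed**
- **Cameras:** the overhead and scene views differed by a few millimetres. The knob also sat about 4 mm lower on the hook than I had worked out. I relied on touch and on comparing both things in one picture instead.
- **Door moved early:** as I lowered the hook after the bolt was fully drawn, the door came open about 2–3° before I pulled it by the handle.

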